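# Tune the light portable radio on the coffee table

### The arm

A 6-joint arm with a two-finger parallel gripper is mounted at the origin on the work surface. World frame = base frame: x ahead of the robot, y to its left, z up, the work surface at z = 0. Lengths are in mm, angles in degrees, forces in N, time in s.
With the tool pointing down it reaches from about 300 to 875 mm from the base axis. Payload 6.4 kg.
Tool frame: the origin (TCP) lies between the finger pads, 19 mm behind the fingertips; this is the grasp point; z points along the fingers, y is the line along which they close (so a half turn about z gives the same grasp; the last joint's range is limited). The gripper opens to 88 mm and grips with 3 to 60 N. Pads are 18 mm wide; open, the fingers measure 123 mm over their backs; the gripper's body (75 mm by 187 mm) begins 45 mm behind the grasp point.
Start: joints at [62.55, 10.359, 92.074, -0, 77.567, -11.82], TCP at [154.909, 553.755, 257.414] pointing down, gripper open.
Joint ranges: [-171.53, 171.53], [-51.25, 118.39], [17.06, 147.69], [-65.23, 245.23], [0, 150.52], [-178.68, 178.68]. Speed limits (degrees/s): [147.25, 147.25, 172.46, 180, 180, 180].

### API

Orientations are given as [roll, pitch, yaw] about the fixed x, y, z axes, in that order (R = Rz(yaw) Ry(pitch) Rx(roll)).
In Python, from workcell import robot, viewer gives the robot as it stands. The module is installed in compiled form; this text tells all that it offers.
- The arm moves only by the tool carry_out, never from a script. Its argument "increments" is a list of rows, each an object of numbers: "dx", "dy", "dz": the shift along the tool's x, y, z in units of 0.025 m (1.0 is 0.025 m); "wx", "wy", "wz": the turn, a rotation vector about the tool's x, y, z in units of 6 degrees (1.0 is 6 degrees); "fingers": the closure, from -1 (fully open) to 1 (shut). In form: [{"dx": .., "dy": .., "dz": .., "wx": .., "wy": .., "wz": .., "fingers": ..}, ...]. A call has 1 to 8 rows; each row shifts and turns the commanded pose from where the row before left it, along the tool's axes as they then stand; what a row does not reach is not made up. A row lasts 1/10 s, in which the tool goes at most 50 mm and 8.59 degrees, less where a joint would pass 70% of its speed; a pose out of reach is approached as far as the arm can. A call with a number of a shift or a turn outside -1 to 1 is refused whole. A call with a gripper value outside its range is refused whole. The fingers move at their own pace and stop on an object; "newtons" is the grip in N (left out, the last holds). Time passes only in rows, so rows that do not move let the fingers close. It gives the time, the measured TCP pose, the force, the opening and the grip force at its end, in the units of the state.
- robot.read_state(): the state, without advancing time (a new reading comes with each control period).
- viewer.camera(name): name is "scene" or "side" or "wrist"; returns (picture, depth): 400x640x3 uint8, red, green, blue; 400x640 float32, mm along the optical axis (not along the pixel's ray), 0 where there is no reading.
- viewer.camera_info(name): a dict with "camera_matrix" (3x3 intrinsics, pixels), "world_from_camera" (4x4, takes a point from camera to world coordinates); the wrist camera has in their place "mount" (4x4, takes a point from camera to tool coordinates, whose origin is the TCP and whose axes are the flange's). Camera axes: x right, y down, z forward; pixel columns grow to the right and rows downward; lengths in mm; the calibration is good to about 2 mm. A picture is of the moment at which its call begins: read the wrist's pose just before it. camera_info takes no time and is no camera call.
- robot.job_done(): hands the job in; it is judged then, once.
Trained networks look in the newest picture that a camera, given by its name, has taken for a name from the list of things; names that differ only in an ending like _2 or _b are one class to them, and where a whole thing is asked for, a point or a joint stands for the part that bears it (a point fixed in the world has none). Each returns a list of dicts, best first, with "score" (0 to 1); they miss things now and then, are a little off and sometimes report something else, mostly with a low value. They report only what shows in the picture. A call takes as long as a camera call. They do not tell look-alikes from the thing itself.
- viewer.find_in(camera, target): "at" ([x, y, z] in mm, in the coordinates of the camera as it stood for that picture, good to about 4 mm: the middle of the surface that is visible of it).
The state is a dict: "t": time; "joint_positions": joint angles; "qd": joint speeds; "effort": joint torques, N m; "ee_pos": TCP position; "tool_rot": TCP orientation; "force": force on the tool from outside, world axes, zero at the start; "ft_torque": the same for the moment, N m; "width": opening from 0.0 (shut) to 1.0 (fully open); "grasp_force": force on a finger pad.
Only numpy, scipy, OpenCV 4.12 (cv2) and the standard library are available. Lean on these libraries where they do the work, as an engineer would, in place of code of your own. Each camera call takes 0.05 s, during which the arm holds its last target. There are 200 camera calls.

### The job

Get the radio on the coffee table tuned in: take the black remote off the radio's sloping front and lay it flat in the wooden tray next to the white remote, fold the carry handle fully down over that sloping front so that it is out of the way of the tuning knob on top, then turn the knob clockwise until its pointer stands at the orange mark. The radio is light, its feet are slippery and the knob is stiff, so bear down firmly while you turn: the radio must not swivel or shift from its place. Leave the other things on the table alone.

Things in the scene. Friction and masses are not known exactly. Their poses are not given: they have to be found in the camera images.
- radio: Light portable radio, 0.32 kg, teal case 160 mm wide (y +-80), 130 deep (x +-65), 87.5 high. Origin on the table under its middle; x from front to back, y to the left as seen from the front (robot side), z up. Front face 45 mm high; above it a speaker front slopes up and back at 33 degrees from (x -65, z 45) to (x 0, z 87.5), outward normal (-0.547, 0, 0.837); then a flat top (x 0 to 65, z 87.5)
- radio_left (a point): Point on the case's left side (radio 0, 80, 30 mm). The radio stands on four hard, slippery feet at radio x -50 and 55, y +-40 mm (friction on the table about 0.3)
- radio_right (a point): Point on the case's right side (radio 0, -80, 30 mm). Turning the stiff knob without real load swivels the whole radio; 12 to 20 N straight down on the knob holds it still and does not tip it. Pushed sideways it slides at about 1 N
- knob (a joint): Angle of the cream tuning knob, rad, 0 to 4.71, growing clockwise seen from above; stiff (0.21 N m), stays where left. Its black pointer line, seen from the front, points at half past seven at 0, at twelve o'clock (to the radio's back) at 2.36 and at the orange mark on the top (one o'clock) at 2.88. Starts at 1.38 to 1.98
- knob_grip (a point): Point on the knob's upright axis 25 mm above the flat top, radio frame (32.5, 0, 112.5) mm: with the TCP here the fingertips clear the top by 6 mm. The knob is a round ribbed cylinder, 38 mm diameter, its top 116.5 mm above the table
- handle (a joint): Angle of the U-shaped carry handle, rad: 0.28 upright over the knob, grows as it folds forward, 1.6 fully down at its stop over the sloping front (elevation of the arms above forward horizontal = 1.85 - value). Stiff hinge, stays where left: 0.023 N m plus its weight (30 g). Starts at 0.1 to 0.5
- handle_bar (a point): Middle of the handle's brown round cross bar, 11 mm diameter, 183 mm long along radio y, 80 mm from the pivot line, which runs along radio y through (32.5, 0, 55) mm. The two flat arms lie 6 to 11 mm outside the case's sides. Fully down the bar's underside is 11 mm off the sloping front: a thing lying there is in its way
- remote: Loose black remote, 140 x 42 x 20 mm (along its y, x, z), 0.12 kg, origin at the middle of its underside. It lies on the radio's sloping front, long side along radio y, underside on the slope (so tilted 33 degrees), its lower edge against two lugs 12 mm wide and high at radio y +-45 mm, 25 mm up the slope from its lower edge to the remote's middle
- tray: fixed dark wooden tray, 180 x 180 mm outside, walls 6 mm thick and 22 mm high, floor 6 mm thick, inside 168 x 168 mm. Origin under its centre. It stands to the left or the right of the radio
- tray_free (a point): middle of the empty part of the tray's floor (tray frame 0, 27, 6 mm); the empty part is 168 mm along the tray's x and about 105 mm along its y
- white_remote: loose white remote, 148 x 45 x 22 mm, lying in the tray along tray x at about tray y -54 mm; leave it alone
- books: fixed stack of three books, about 150 x 200 mm, 66 mm high, on the other side of the radio from the tray. Origin under its centre
- mug: loose blue mug, 80 mm diameter, 92 mm high, close behind the radio's left rear corner; origin under its centre; leave it alone
- candle: loose amber glass candle jar, 76 mm diameter, 78 mm high, behind the radio; origin under its centre; leave it alone
- coasters: loose stack of round cork coasters, 94 mm diameter, 21 mm high, in front of the radio; origin under its centre; leave it alone
- bottle: Loose green glass bottle, 64 mm diameter, 210 mm high, close behind the radio's right rear corner; origin under its centre; leave it alone
There are look-alikes about, which are no part of the job. Several things have the shape of the remote; the one meant has the colours described above. Leave any yellow look-alike of the radio alone.

How it is judged (in metres and radians):
On the way, in this order (a step that is already met when the one before it is completed fails the run):
1. the black remote lies flat in the tray, let go (z of remote in the frame of tray below 0.011 m and horizontal distance between remote and tray below 0.09 m and angle between remote's own z axis and vertical below 0.1 rad and contact force between the fingers and remote below 0.05 N), for 0.2 s.
2. the carry handle is folded down over the front (value of joint handle above 1.4 rad), for 0.2 s.
3. the tuning knob's pointer stands at the orange mark (value of joint knob between 2.76 and 3 rad), for 0.2 s.
At the end, for the whole second after the job is handed in: The knob's pointer is within 7 degrees (0.12 rad) of the orange mark, the handle is folded forward past 1.4 rad, the black remote lies flat on the tray's floor, the radio stands flat with both its sides within 15 mm of where they were, and everything is let go and at rest (all of step 3 and value of joint handle above 1.4 rad and z of remote in the frame of tray below 0.011 m and horizontal distance between remote and tray below 0.09 m and angle between remote's own z axis and vertical below 0.1 rad and linear speed of each of remote, radio below 0.02 m/s and distance of each of radio_left, radio_right from where it was at the start of the episode below 0.015 m and angle between radio's own z axis and vertical below 0.05 rad); the robot touches nothing.
It fails at once if the radio swivels or slides: either side moves more than 15 mm from its place (distance of any of radio_left, radio_right from where it was at the start of the episode above 0.015 m).
It fails at once if a bystander is pushed more than 25 mm or tipped over (distance of any of mug, bottle, candle, coasters, white_remote from where it was at the start of the episode above 0.025 m or angle between any of mug, bottle, candle's own z axis and vertical above 0.5 rad).
It also fails if it takes over 70 s, if anything falls off the work surface, if the arm or the gripper's body presses on something with over 40 N, if the wrist force passes 120 N, or if a joint passes its speed limit or range.

## Working session

There is one attempt and no reset: what is moved stays moved. The work goes in short steps, Python scripts to look and compute and a tool call to move; the robot and the scene stay as the last step left them, time stands still between calls to the robot, and variables do not carry over. Pictures are saved under pics/ and viewed, at most 10 in all, crops included, and the job is handed in when it is done.

Besides the shell and the picture viewer there is one more tool, called after "Emit:" by a JSON object that holds its "method" and its "body". carry_out: Moves the arm, as the interface text tells. Its arguments: {"type":"object","properties":{"increments":{"type":"array","items":{"type":"object","properties":{"dx":{"type":"number","minimum":-1,"maximum":1},"dy":{"type":"number","minimum":-1,"maximum":1},"dz":{"type":"number","minimum":-1,"maximum":1},"wx":{"type":"number","minimum":-1,"maximum":1},"wy":{"type":"number","minimum":-1,"maximum":1},"wz":{"type":"number","minimum":-1,"maximum":1},"fingers":{"type":"number"}}}},"newtons":{"type":"number"}},"required":["increments"]}

```bash
mkdir -p pics
cat > h.py <<'E'
import numpy as np, cv2
from workcell import robot, viewer
from scipy.spatial.transform import Rotation as R
def T_wc(name, st=None):
    i=viewer.camera_info(name)
    if name!='wrist': return np.array(i['world_from_camera'])
    st=st or robot.read_state()
    T=np.eye(4); T[:3,:3]=R.from_euler('xyz',st['tool_rot'],degrees=True).as_matrix(); T[:3,3]=st['ee_pos']
    return T@np.array(i['mount'])
def shot(name, fn=None):
    T=T_wc(name); p,d=viewer.camera(name)
    if fn: cv2.imwrite(fn,p[:,:,::-1])
    K=np.array(viewer.camera_info(name)['camera_matrix'])
    v,u=np.mgrid[:400,:640]
    c=np.stack([(u-K[0,2])/K[0,0]*d,(v-K[1,2])/K[1,1]*d,d],-1)
    W=c@T[:3,:3].T+T[:3,3]; W[d==0]=np.nan
    return p,d,W,T
def find(name,t,T):
    return [(np.round(T[:3,:3]@np.array(r['at'])+T[:3,3]).tolist(),round(r['score'],2)) for r in viewer.find_in(name,t)]
E
python3 - <<'E'
from h import *
s=robot.read_state(); print(s)
for n in ('scene','side'):
    p,d,W,T=shot(n,f'pics/{n}0.png'); np.save(f'{n}0.npy',W); print(n,T[:3,3],T[:3,2])
    for t in ('radio','knob','handle_bar','remote','tray','white_remote','books'): print(t,find(n,t,T)[:3])
E
```

```text
{'t': 0.0, 'joint_positions': array([ 6.25502097e+01,  1.04005975e+01,  9.21303565e+01, -5.07387363e-04,
        7.75659840e+01, -1.18213562e+01]), 'qd': array([ 0.05996411, -0.14076358, -0.03405718, -0.0019185 , -0.05963061,
       -0.04187226]), 'effort': array([-1.58739691e-03, -4.33859646e+01, -3.41843283e+01,  6.99115754e-02,
        3.86966905e-02, -1.38156233e-04]), 'ee_pos': array([154.6715855 , 553.30010761, 256.53377904]), 'tool_rot': array([-1.79905016e+02, -1.93740102e-02,  1.64371660e+02]), 'force': array([-0.12759418, -0.26543573, -0.29981624]), 'ft_torque': array([-0.03235497,  0.01176517, -0.01430583]), 'grasp_force': 0.0, 'width': 0.998274033720868}
scene [ 875.05158181 -764.82378153  955.78036093] [-0.33368729  0.61662294 -0.71304203]
radio [([625.0, -6.0, 86.0], 0.86), ([206.0, -325.0, 82.0], 0.74)]
knob [([633.0, 18.0, 118.0], 0.57), ([195.0, -316.0, 108.0], 0.52)]
handle_bar [([212.0, -331.0, 138.0], 0.75), ([618.0, 1.0, 135.0], 0.73), ([418.0, -311.0, 4.0], 0.3)]
remote [([560.0, 48.0, 77.0], 0.8), ([690.0, 282.0, 17.0], 0.71)]
tray [([420.0, -310.0, 3.0], 0.72)]
white_remote [([436.0, -390.0, 21.0], 0.61)]
books [([464.0, 284.0, 64.0], 0.73), ([626.0, -7.0, 85.0], 0.72), ([615.0, 1.0, 134.0], 0.24)]
side [392.33881354 659.74176866 688.19876708] [ 0.09016148 -0.75305026 -0.65175625]
radio [([605.0, 74.0, 84.0], 0.88)]
knob [([621.0, 39.0, 111.0], 0.68), ([193.0, -299.0, 110.0], 0.68), ([728.0, 139.0, 61.0], 0.51)]
handle_bar [([623.0, 67.0, 131.0], 0.7), ([623.0, 37.0, 109.0], 0.68), ([232.0, -295.0, 129.0], 0.51)]
remote [([551.0, 75.0, 78.0], 0.94), ([686.0, 293.0, 13.0], 0.58)]
tray [([415.0, -296.0, 6.0], 0.96), ([623.0, 66.0, 133.0], 0.21)]
white_remote [([429.0, -364.0, 26.0], 0.95)]
books [([445.0, 351.0, 70.0], 0.9), ([414.0, -301.0, 6.0], 0.66)]
```

View pics/scene0.png

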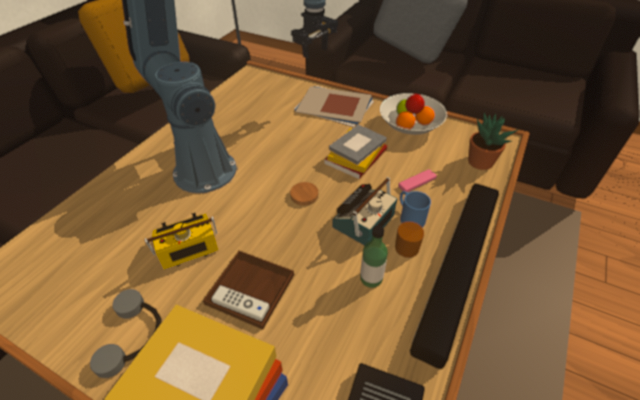

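View pics/side0.png

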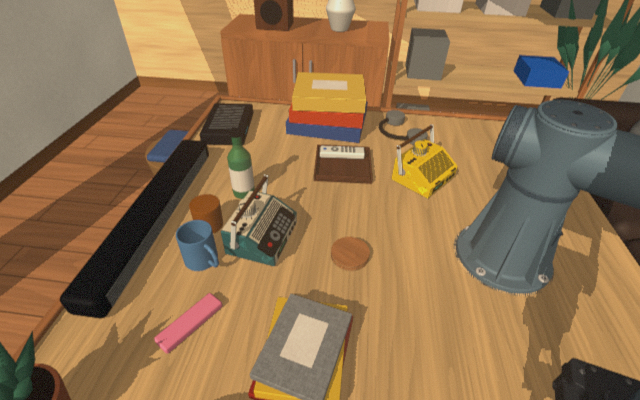

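Scene: teal radio at about (365,215) px with the black remote on its front, tray at (250,288), bottle at (373,262), yellow decoy at (185,240). The side view agrees (radio at (260,225), tray at (343,163)). Next I fit the poses to the clouds.

```bash
cat > fit.py <<'E'
import numpy as np
from scipy.optimize import least_squares
def box(p,c,h):
    q=np.abs(p-c)-h; return np.linalg.norm(np.maximum(q,0),axis=1)+np.minimum(q.max(1),0)
n=np.array([-.547,0,.837]); u=np.array([.837,0,.547])
def sdf(p,hd):
    # case as convex prism
    d=np.max([p[:,0]-65,-65-p[:,0],np.abs(p[:,1])-80,p[:,2]-87.5,5-p[:,2],(p-[-65,0,45])@n],axis=0)
    q=p-([-65,0,45]+25*u); r=np.stack([q@u,p[:,1],q@n],1)
    rem=box(r,[0,0,10],[21,70,10])
    kx=np.hypot(p[:,0]-32.5,p[:,1])-19; kn=np.maximum(kx,np.abs(p[:,2]-102)-14.5)
    e=1.85-hd; b=np.array([32.5-80*np.cos(e),0,55+80*np.sin(e)])
    bar=np.maximum(np.hypot(p[:,0]-b[0],p[:,2]-b[2])-5.5,np.abs(p[:,1])-91.5)
    a=np.array([-np.cos(e),0,np.sin(e)]); c=np.array([np.sin(e),0,np.cos(e)]); q=p-[32.5,0,55]
    arm=np.max([np.abs(np.abs(p[:,1])-88.5)-2.5,np.abs(q@c)-6,np.abs(q@a-40)-42],axis=0)
    return np.abs(np.min([d,rem,kn,bar,arm],axis=0))
def fit(P,x0,sig=3):
    def f(x):
        c,s=np.cos(x[2]),np.sin(x[2]); q=P-[x[0],x[1],0]
        q=np.stack([c*q[:,0]+s*q[:,1],-s*q[:,0]+c*q[:,1],q[:,2]],1)
        return sdf(q,x[3])
    return least_squares(f,x0,loss='cauchy',f_scale=sig,x_scale=[10,10,.1,.2],diff_step=1e-4)
E
python3 - <<'E'
from h import *; from fit import *
c=np.array([597,35])
cl={n:np.load(n+'0.npy').reshape(-1,3) for n in('scene','side')}
for k in cl: 
    P=cl[k]; cl[k]=P[(np.hypot(*(P[:,:2]-c).T)<125)&(P[:,2]>12)]; print(k,len(cl[k]))
cl['both']=np.vstack(list(cl.values()))
for k,P in cl.items():
    best=min((fit(P,[*c,y,h]) for y in np.radians([-60,-40,-20,0,20]) for h in(.15,.4)),key=lambda r:r.cost)
    print(k,best.x[:2],np.degrees(best.x[2]),best.x[3],best.cost/len(P))
# tray
for n in('scene','side'):
    P=np.load(n+'0.npy').reshape(-1,3); m=(np.hypot(P[:,0]-418,P[:,1]+318)<130)&(P[:,2]>14)&(P[:,2]<30)
    print(n,cv2.minAreaRect(P[m][:,:2].astype(np.float32)))
print(viewer.camera_info('wrist'))
E
```

```text
scene 2612
side 4229
scene [599.81514108  33.28040157] -9.790465717092326 0.45615267784763047 1.7229344501384012
side [598.96336111  33.06914955] -10.00230914852847 0.44122547733961115 2.05451758943906
both [599.32842127  33.1285427 ] -9.894607680227216 0.4475708034333585 1.9410533754905674
scene ((421.323486328125, -328.5910949707031), (182.9440155029297, 182.02928161621094), 4.137158393859863)
side ((420.522216796875, -328.15673828125), (180.30172729492188, 185.6811065673828), 3.476994514465332)
{'camera_matrix': array([[277.28564872,   0.        , 321.75784575],
       [  0.        , 277.28564872, 198.36659726],
       [  0.        ,   0.        ,   1.        ]]), 'mount': array([[ 2.30636538e-03, -9.61466273e-01, -2.74913235e-01,
         6.98278683e+01],
       [ 9.99997009e-01,  1.99355610e-03,  1.41725270e-03,
         8.16965073e-02],
       [-8.14585718e-04, -2.74915681e-01,  9.61467995e-01,
        -1.26555500e+02],
       [ 0.00000000e+00,  0.00000000e+00,  0.00000000e+00,
         1.00000000e+00]])}
```

Run:
```python
from h import *
th=np.radians(-9.9);c0=np.array([599.3,33.1]);Rt=np.array([[np.cos(th),np.sin(th)],[-np.sin(th),np.cos(th)]])
S=np.vstack([np.load(n+'0.npy').reshape(-1,3) for n in('scene','side')])
q=(S[:,:2]-c0)@Rt.T
m=(S[:,2]>100)&(S[:,2]<230)&(abs(q[:,0]-100)<90)&(q[:,1]<-40)&(q[:,1]>-200)&(q[:,0]>0)
print('bottle r-frame',np.percentile(q[m],[3,50,97],axis=0),S[m][:,2].max())
m=(S[:,2]>60)&(S[:,2]<100)&(abs(q[:,0]-130)<90)&(q[:,1]>40)&(q[:,1]<200)&(q[:,0]>70)
print('mug',np.percentile(q[m],[3,50,97],axis=0))
m=(S[:,2]>10)&(S[:,2]<26)&(abs(q[:,0]+160)<80)&(abs(q[:,1])<100)
print('coaster',np.percentile(q[m],[3,50,97],axis=0))
# grasp target
x=Rt.T@[1,0]; y=Rt.T@[0,1]
u=np.r_[.837*x,.547]; n=np.r_[-.547*x,.837]
M=np.stack([np.r_[y,0],u,-n],1); print('det',np.linalg.det(M),R.from_matrix(M).as_euler('xyz',degrees=True))
p=np.r_[c0+x*(-65),45]+25*u
for k in(23,120):print(k,p+k*n)
s=robot.read_state(); R0=R.from_euler('xyz',s['tool_rot'],degrees=True)
print('rotvec tool',np.degrees((R0.inv()*R.from_matrix(M)).as_rotvec()), 'shift in tool',R0.inv().apply(p+150*n-s['ee_pos']))
```

```text
bottle r-frame [[  17.0627068  -187.71987256]
 [ 125.62524335 -153.04196104]
 [ 157.79404036  -60.53798713]] 213.06698564808482
mug [[ 77.85431739  65.62401035]
 [117.11893389 105.23386515]
 [154.21219562 143.09106223]]
coaster [[-238.28326028  -60.19823427]
 [-212.99285485  -15.43887025]
 [-181.66924458   28.29357027]]
det 0.9997779999999998 [146.83440069   0.          80.1       ]
23 [543.48764602  42.84081511  77.926     ]
120 [491.21873028  51.96320124 159.115     ]
rotvec tool [-26.89378746 -24.34077708  81.7220651 ] shift in tool [-442.73925554 -394.31073981   73.18981156]
```

Emit:
{"method": "carry_out", "body": {"increments": [{"dx": -0.98, "dy": -0.88}, {"dx": -0.98, "dy": -0.88}, {"dx": -0.98, "dy": -0.88}, {"dx": -0.98, "dy": -0.88}, {"dx": -0.98, "dy": -0.88}, {"dx": -0.98, "dy": -0.88}, {"dx": -0.98, "dy": -0.88}, {"dx": -0.98, "dy": -0.88}]}}

```text
$.increments[0]: bad value
```

Emit:
{"method": "carry_out", "body": {"increments": [{"dx": -0.98, "dy": -0.88}, {"dx": -0.98, "dy": -0.88}, {"dx": -0.98, "dy": -0.88}, {"dx": -0.98, "dy": -0.88}, {"dx": -0.98, "dy": -0.88}, {"dx": -0.98, "dy": -0.88}, {"dx": -0.98, "dy": -0.88}, {"dx": -0.98, "dy": -0.88}]}}

```text
$.increments[0]: bad value
```

Emit:
{"method": "carry_out", "body": {"increments": [{"dx": -0.98, "dy": -0.88}, {"dx": -0.98, "dy": -0.88}, {"wx": -0.28, "wy": -0.25, "wz": 0.85}, {"wx": -0.28, "wy": -0.25, "wz": 0.85}, {"wx": -0.28, "wy": -0.25, "wz": 0.85}, {"wx": -0.28, "wy": -0.25, "wz": 0.85}, {"wx": -0.28, "wy": -0.25, "wz": 0.85}, {"wx": -0.28, "wy": -0.25, "wz": 0.85}]}}

```text
$.increments[0]: bad value
```

Emit:
{"method": "carry_out", "body": {"increments": [{"wx": -0.28, "wy": -0.25, "wz": 0.85}, {"wx": -0.28, "wy": -0.25, "wz": 0.85}, {"wx": -0.28, "wy": -0.25, "wz": 0.85}, {"wx": -0.28, "wy": -0.25, "wz": 0.85}, {"wx": -0.28, "wy": -0.25, "wz": 0.85}, {"wx": -0.28, "wy": -0.25, "wz": 0.85}, {"wx": -0.28, "wy": -0.25, "wz": 0.85}, {"wx": -0.28, "wy": -0.25, "wz": 0.85}]}}

```text
$.increments[0]: bad value
```

Emit:
{"method": "carry_out", "body": {"increments": [{"wx": -0.28, "wy": -0.25, "wz": 0.85}, {"wx": -0.28, "wy": -0.25, "wz": 0.85}, {}, {}]}}

```text
$.increments[0]: bad value
```

Emit:
{"method": "carry_out", "body": {"increments": [{"dx": -0.98, "dy": -0.88, "dz": 0, "wx": 0, "wy": 0, "wz": 0, "fingers": -1}, {"dx": -0.98, "dy": -0.88, "dz": 0, "wx": 0, "wy": 0, "wz": 0, "fingers": -1}, {"dx": -0.98, "dy": -0.88, "dz": 0, "wx": 0, "wy": 0, "wz": 0, "fingers": -1}, {"dx": -0.98, "dy": -0.88, "dz": 0, "wx": 0, "wy": 0, "wz": 0, "fingers": -1}, {"dx": -0.98, "dy": -0.88, "dz": 0, "wx": 0, "wy": 0, "wz": 0, "fingers": -1}, {"dx": -0.98, "dy": -0.88, "dz": 0, "wx": 0, "wy": 0, "wz": 0, "fingers": -1}, {"dx": -0.98, "dy": -0.88, "dz": 0, "wx": 0, "wy": 0, "wz": 0, "fingers": -1}, {"dx": -0.98, "dy": -0.88, "dz": 0, "wx": 0, "wy": 0, "wz": 0, "fingers": -1}]}}

```text
t: 1.6
ee_pos: [296.8, 330.3, 257.6]
tool_rot: [180.0, 0.0, 164.4]
force: [0.8, -0.9, -0.5]
width: 0.998
grasp_force: 0.0
```

Emit:
{"method": "carry_out", "body": {"increments": [{"dx": -0.98, "dy": -0.88, "dz": 0, "wx": 0, "wy": 0, "wz": 0, "fingers": -1}, {"dx": -0.98, "dy": -0.88, "dz": 0, "wx": 0, "wy": 0, "wz": 0, "fingers": -1}, {"dx": -0.98, "dy": -0.88, "dz": 0, "wx": 0, "wy": 0, "wz": 0, "fingers": -1}, {"dx": -0.98, "dy": -0.88, "dz": 0, "wx": 0, "wy": 0, "wz": 0, "fingers": -1}, {"dx": -0.98, "dy": -0.88, "dz": 0, "wx": 0, "wy": 0, "wz": 0, "fingers": -1}, {"dx": -0.98, "dy": -0.88, "dz": 0, "wx": 0, "wy": 0, "wz": 0, "fingers": -1}, {"dx": -0.98, "dy": -0.88, "dz": 0, "wx": 0, "wy": 0, "wz": 0, "fingers": -1}, {"dx": -0.98, "dy": -0.88, "dz": 0, "wx": 0, "wy": 0, "wz": 0, "fingers": -1}]}}

```text
t: 2.4
ee_pos: [438.2, 107.9, 257.7]
tool_rot: [180.0, 0.0, 164.4]
force: [-0.4, 0.3, -0.6]
width: 1.002
grasp_force: 0.0
```

Emit:
{"method": "carry_out", "body": {"increments": [{"dx": -0.98, "dy": -0.88, "dz": 0, "wx": 0, "wy": 0, "wz": 0, "fingers": -1}, {"dx": -0.98, "dy": -0.88, "dz": 0, "wx": 0, "wy": 0, "wz": 0, "fingers": -1}, {"dx": 0, "dy": 0, "dz": 0, "wx": -0.28, "wy": -0.25, "wz": 0.85, "fingers": -1}, {"dx": 0, "dy": 0, "dz": 0, "wx": -0.28, "wy": -0.25, "wz": 0.85, "fingers": -1}, {"dx": 0, "dy": 0, "dz": 0, "wx": -0.28, "wy": -0.25, "wz": 0.85, "fingers": -1}, {"dx": 0, "dy": 0, "dz": 0, "wx": -0.28, "wy": -0.25, "wz": 0.85, "fingers": -1}, {"dx": 0, "dy": 0, "dz": 0, "wx": -0.28, "wy": -0.25, "wz": 0.85, "fingers": -1}, {"dx": 0, "dy": 0, "dz": 0, "wx": -0.28, "wy": -0.25, "wz": 0.85, "fingers": -1}]}}

```text
t: 3.2
ee_pos: [473.0, 53.5, 257.6]
tool_rot: [167.9, 5.9, 132.8]
force: [0.6, 0.5, 0.3]
width: 1.002
grasp_force: 0.0
```

Emit:
{"method": "carry_out", "body": {"increments": [{"dx": 0, "dy": 0, "dz": 0, "wx": -0.28, "wy": -0.25, "wz": 0.85, "fingers": -1}, {"dx": 0, "dy": 0, "dz": 0, "wx": -0.28, "wy": -0.25, "wz": 0.85, "fingers": -1}, {"dx": 0, "dy": 0, "dz": 0, "wx": -0.28, "wy": -0.25, "wz": 0.85, "fingers": -1}, {"dx": 0, "dy": 0, "dz": 0, "wx": -0.28, "wy": -0.25, "wz": 0.85, "fingers": -1}, {"dx": 0, "dy": 0, "dz": 0, "wx": -0.28, "wy": -0.25, "wz": 0.85, "fingers": -1}, {"dx": 0, "dy": 0, "dz": 0, "wx": -0.28, "wy": -0.25, "wz": 0.85, "fingers": -1}, {"dx": 0, "dy": 0, "dz": 0, "wx": -0.28, "wy": -0.25, "wz": 0.85, "fingers": -1}, {"dx": 0, "dy": 0, "dz": 0, "wx": -0.28, "wy": -0.25, "wz": 0.85, "fingers": -1}]}}

```text
t: 4.0
ee_pos: [472.9, 53.5, 257.6]
tool_rot: [150.5, 2.5, 90.4]
force: [0.1, -0.1, -0.6]
width: 1.0
grasp_force: 0.0
```

Emit:
{"method": "carry_out", "body": {"increments": [{"dx": 0, "dy": 0, "dz": 0, "wx": -0.28, "wy": -0.25, "wz": 0.85, "fingers": -1}, {"dx": 0, "dy": 0, "dz": 0, "wx": -0.28, "wy": -0.25, "wz": 0.85, "fingers": -1}, {"dx": 0, "dy": 0, "dz": 0, "wx": 0, "wy": 0, "wz": 0, "fingers": -1}, {"dx": 0, "dy": 0, "dz": 0, "wx": 0, "wy": 0, "wz": 0, "fingers": -1}]}}

```text
t: 4.4
ee_pos: [472.8, 53.9, 257.6]
tool_rot: [147.1, -0.1, 80.5]
force: [-0.4, -0.1, -0.1]
width: 1.0
grasp_force: 0.0
```

```bash
cat >> h.py <<'E'
def go(pos,M,st=None):
    """total shift (tool axes now, units) and rotvec (units) to pose"""
    st=st or robot.read_state(); R0=R.from_euler('xyz',st['tool_rot'],degrees=True)
    M=R.from_matrix(M) if not isinstance(M,R) else M
    print('shift',np.round(R0.inv().apply(np.array(pos)-st['ee_pos'])/25,3),'turn',np.round(np.degrees((R0.inv()*M).as_rotvec())/6,3))
E
python3 - <<'E'
from h import *; from fit import *
p,d,W,T=shot('wrist','pics/w1.png'); P=W.reshape(-1,3)
P=P[(np.hypot(P[:,0]-597,P[:,1]-35)<125)&(P[:,2]>12)]; print(len(P))
r=fit(P,[599.3,33.1,-.173,.45],2); print(r.x[:2],np.degrees(r.x[2]),r.x[3],r.cost/len(P))
c0=r.x[:2]; th=r.x[2]; x=np.array([np.cos(th),np.sin(th)]); y=np.array([-x[1],x[0]])
u=np.r_[.837*x,.547]; n=np.r_[-.547*x,.837]; M=np.stack([np.r_[y,0],u,-n],1)
p=np.r_[c0-65*x,45]+25*u
print(robot.read_state()['ee_pos'],robot.read_state()['tool_rot'])
for k in(60,23): go(p+k*n,M)
E
```

```text
36996
[601.11374299  35.41226169] -9.70704060626134 0.4288540891341742 11.16110581078365
[473.04983899  53.63060902 257.69631436] [ 1.47056489e+02 -1.16565081e-01  8.04410996e+01]
shift [ 0.128 -1.477  6.135] turn [-0.037 -0.03   0.01 ]
shift [ 0.123 -1.472  7.615] turn [-0.037 -0.03   0.01 ]
```

View pics/w1.png

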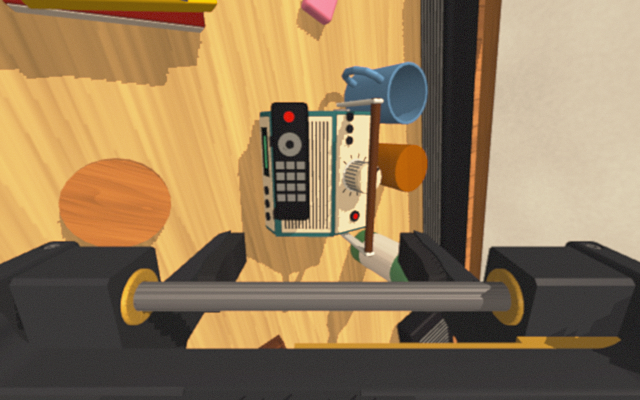

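The wrist view shows the remote at rows 103–218 and columns 271–310. It looks shifted some 10 mm to radio +y, so I'll measure that.

Run:
```python
from h import *; from fit import *
p,d,W,T=shot('wrist'); P=W.reshape(-1,3); C=p.reshape(-1,3).astype(int)
m=(np.hypot(P[:,0]-597,P[:,1]-35)<120)&(P[:,2]>12)&(P[:,2]<142)
v=np.mgrid[:400,:640][0].reshape(-1); m&=v<232
Q=P[m]; r=fit(Q[::3],[599.3,33.1,-.173,.45],2); print(r.x[:2],np.degrees(r.x[2]),r.x[3],r.cost/len(Q)*3)
c0=r.x[:2]; th=r.x[2]; x=np.array([np.cos(th),np.sin(th)]); y=np.array([-x[1],x[0]])
q=np.stack([(P[:,:2]-c0)@x,(P[:,:2]-c0)@y,P[:,2]],1); h=(q-[-65,0,45])@n; s=(q-[-65,0,45])@u
k=m&(abs(h-20)<4)&(C.max(1)<90)&(q[:,0]<0); print('remote y',np.percentile(q[k,1],[2,50,98]),'s',np.percentile(s[k],[2,50,98]),'h',np.median(h[k]))
import json; json.dump([*c0,th],open('radio.json','w'))
# yaw of remote from its pts
rc=cv2.minAreaRect(np.stack([s[k],q[k,1]],1).astype(np.float32)); print(rc)
```

```text
[601.48394069  36.54379304] -9.877872051145209 0.44540435229333325 0.620607248508132
remote y [-49.57674981  24.99890935  82.70760883] s [ 5.20272083 24.86653351 44.10668086] h 18.99329083817273
((24.06294059753418, 16.35458755493164), (136.7518768310547, 41.26926803588867), 89.53397369384766)
```

```bash
sed -i 's/def sdf(p,hd)/def sdf(p,hd,ry=0)/; s/rem=box(r,\[0,0,10\]/rem=box(r,[0,ry,10]/; s/return sdf(q,x\[3\])/return sdf(q,x[3],x[4])/; s/x_scale=\[10,10,.1,.2\]/x_scale=[10,10,.1,.2,10]/' fit.py
python3 - <<'E'
from h import *; from fit import *
import json
p,d,W,T=shot('wrist'); P=W[:232].reshape(-1,3)
S={n:np.load(n+'0.npy').reshape(-1,3) for n in('scene','side')}; S['wrist']=P
X=[]
for k,P in S.items():
    P=P[(np.hypot(P[:,0]-599,P[:,1]-34)<120)&(P[:,2]>12)&(P[:,2]<145)]
    r=fit(P[::(4 if k=='wrist' else 1)],[600,34.5,-.172,.44,14],2); X.append(r.x); print(k,r.x[:2],np.degrees(r.x[2]),r.x[3:])
a=np.mean(X,0); print(a); json.dump(list(a),open('radio.json','w'))
c0=a[:2]; th=a[2]; x=np.array([np.cos(th),np.sin(th)]); y=np.array([-x[1],x[0]])
uw=np.r_[.837*x,.547]; nw=np.r_[-.547*x,.837]; M=np.stack([np.r_[y,0],uw,-nw],1)
p=np.r_[c0-65*x+a[4]*y,45]+26.5*uw
for k in(60,23): go(p+k*nw,M)
E
```

```text
scene [599.75891984  33.1876556 ] -9.65695152834126 [ 0.45548036 19.13485323]
side [598.96275163  32.8229928 ] -9.796717006165546 [ 0.44142116 18.17047041]
wrist [601.1204527   33.95342819] -9.622340171708831 [ 0.44627388 16.79092587]
[ 5.99947375e+02  3.33213589e+01 -1.69157362e-01  4.47725134e-01
  1.80320832e+01]
shift [ 0.769 -1.452  6.116] turn [-0.035 -0.024 -0.004]
shift [ 0.765 -1.447  7.596] turn [-0.035 -0.024 -0.004]
```

Emit:
{"method": "carry_out", "body": {"increments": [{"dx": 0.77, "dy": -0.7, "dz": 0.5, "wx": -0.03, "wy": -0.02, "wz": 0, "fingers": -1}, {"dx": 0, "dy": -0.75, "dz": 0.5, "wx": 0, "wy": 0, "wz": 0, "fingers": -1}, {"dx": 0, "dy": 0, "dz": 1, "wx": 0, "wy": 0, "wz": 0, "fingers": -1}, {"dx": 0, "dy": 0, "dz": 1, "wx": 0, "wy": 0, "wz": 0, "fingers": -1}, {"dx": 0, "dy": 0, "dz": 1, "wx": 0, "wy": 0, "wz": 0, "fingers": -1}, {"dx": 0, "dy": 0, "dz": 1, "wx": 0, "wy": 0, "wz": 0, "fingers": -1}, {"dx": 0, "dy": 0, "dz": 0.5, "wx": 0, "wy": 0, "wz": 0, "fingers": -1}, {"dx": 0, "dy": 0, "dz": 0.5, "wx": 0, "wy": 0, "wz": 0, "fingers": -1}]}}

```text
t: 5.35
ee_pos: [527.4, 63.5, 111.0]
tool_rot: [146.9, -0.0, 80.2]
force: [0.2, -0.3, 0.7]
width: 1.004
grasp_force: 0.0
```

Emit:
{"method": "carry_out", "body": {"increments": [{"dx": 0, "dy": 0, "dz": 0.4, "wx": 0, "wy": 0, "wz": 0, "fingers": -1}, {"dx": 0, "dy": 0, "dz": 0.4, "wx": 0, "wy": 0, "wz": 0, "fingers": -1}, {"dx": 0, "dy": 0, "dz": 0.4, "wx": 0, "wy": 0, "wz": 0, "fingers": -1}, {"dx": 0, "dy": 0, "dz": 0.3, "wx": 0, "wy": 0, "wz": 0, "fingers": -1}, {"dx": 0, "dy": 0, "dz": 0, "wx": 0, "wy": 0, "wz": 0, "fingers": -0.3}, {"dx": 0, "dy": 0, "dz": 0, "wx": 0, "wy": 0, "wz": 0, "fingers": -0.2}, {"dx": 0, "dy": 0, "dz": 0, "wx": 0, "wy": 0, "wz": 0, "fingers": -0.15}], "newtons": 15}}

```text
t: 6.05
ee_pos: [547.3, 60.5, 81.0]
tool_rot: [146.8, -0.1, 80.2]
force: [0.4, 0.7, 0.0]
width: 0.755
grasp_force: 0.0
```

Run:
```python
from h import *
p,d,W,T=shot('side'); cv2.imwrite('pics/s1.png',cv2.resize(p[150:290,190:340,::-1],None,fx=4,fy=4))
s=robot.read_state(); print(s['ee_pos'],s['tool_rot'],s['width'],s['force'])
```

```text
[547.31222038  60.5752646   81.11799981] [ 1.46830102e+02 -5.90324414e-02  8.02506966e+01] 0.706461313616205 [-0.38098702 -0.49810224  0.39563311]
```

View pics/s1.png

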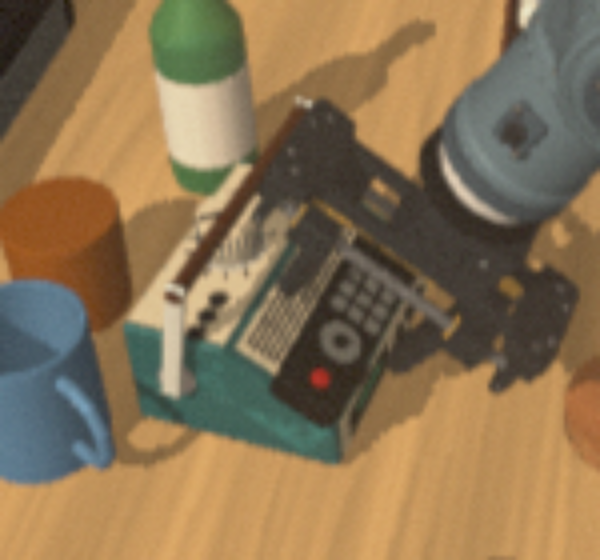

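The side crop shows the fingers straddling the remote's middle at about (370,270), with the bar clear of the gripper. Now I close.

Emit:
{"method": "carry_out", "body": {"increments": [{"dx": 0, "dy": 0, "dz": 0.05, "wx": 0, "wy": 0, "wz": 0, "fingers": -0.1}, {"dx": 0, "dy": 0, "dz": 0, "wx": 0, "wy": 0, "wz": 0, "fingers": -0.05}, {"dx": 0, "dy": 0, "dz": 0, "wx": 0, "wy": 0, "wz": 0, "fingers": 0}, {"dx": 0, "dy": 0, "dz": 0, "wx": 0, "wy": 0, "wz": 0, "fingers": 0.05}, {"dx": 0, "dy": 0, "dz": 0, "wx": 0, "wy": 0, "wz": 0, "fingers": 0.1}, {"dx": 0, "dy": 0, "dz": 0, "wx": 0, "wy": 0, "wz": 0, "fingers": 0.3}, {"dx": 0, "dy": 0, "dz": 0, "wx": 0, "wy": 0, "wz": 0, "fingers": 0.3}, {"dx": 0, "dy": 0, "dz": 0, "wx": 0, "wy": 0, "wz": 0, "fingers": 0.3}], "newtons": 15}}

```text
t: 6.9
ee_pos: [547.8, 60.4, 79.5]
tool_rot: [146.9, -0.1, 80.2]
force: [-2.5, 0.7, -0.8]
width: 0.474
grasp_force: 15.0
```

Emit:
{"method": "carry_out", "body": {"increments": [{"dx": 0, "dy": 0, "dz": -0.2, "wx": 0, "wy": 0, "wz": 0, "fingers": 0.4}, {"dx": 0, "dy": 0, "dz": -0.3, "wx": 0, "wy": 0, "wz": 0, "fingers": 0.4}, {"dx": 0, "dy": 0, "dz": -0.6, "wx": 0, "wy": 0, "wz": 0, "fingers": 0.4}, {"dx": 0, "dy": 0, "dz": -1, "wx": 0, "wy": 0, "wz": 0, "fingers": 0.4}, {"dx": 0, "dy": 0, "dz": -1, "wx": 0, "wy": 0, "wz": 0, "fingers": 0.4}, {"dx": 0, "dy": 0, "dz": -1, "wx": 0, "wy": 0, "wz": 0, "fingers": 0.4}, {"dx": 0, "dy": 0, "dz": -1, "wx": 0, "wy": 0, "wz": 0, "fingers": 0.4}, {"dx": 0, "dy": 0, "dz": 0, "wx": 0, "wy": 0, "wz": 0, "fingers": 0.4}]}}

```text
t: 7.7
ee_pos: [479.9, 72.6, 190.0]
tool_rot: [146.5, -0.1, 80.3]
force: [0.6, -0.3, -1.6]
width: 0.479
grasp_force: 15.0
```

Run:
```python
from h import *
p,d,W,T=shot('wrist'); 
cv2.imwrite('pics/w2.png',p[:,:,::-1])
# tray pose from saved clouds; target over tray
a=np.radians(3.8); ctr=np.array([421,-328.4]); y=np.array([-np.sin(a),np.cos(a)]); x=np.array([np.cos(a),np.sin(a)])
t=ctr+25*y; M=np.stack([np.r_[x,0],np.r_[y,0]*-1,[0,0,-1]],1); print(t,np.linalg.det(M))
s=robot.read_state(); print(s['ee_pos'],s['tool_rot'])
go([*t,140],M)
print(find('wrist','remote',T))
R0=R.from_euler('xyz',s['tool_rot'],degrees=True); print('about tool y/x to vertical yaw80', np.degrees((R0.inv()*R.from_euler('xyz',[180,0,80.2],degrees=True)).as_rotvec())/6)
```

```text
[ 419.34315249 -303.45496329] 0.9999999999999999
[479.87899343  72.33265381 188.54153615] [ 1.46578796e+02 -9.73169697e-02  8.02734399e+01]
shift [-15.228  -0.928   1.683] turn [ 4.698 -3.724 12.355]
[([660.0, 234.0, 21.0], 0.86), ([485.0, 100.0, 188.0], 0.58)]
about tool y/x to vertical yaw80 [ 5.5701881  -0.01932682  0.00716045]
```

View pics/w2.png

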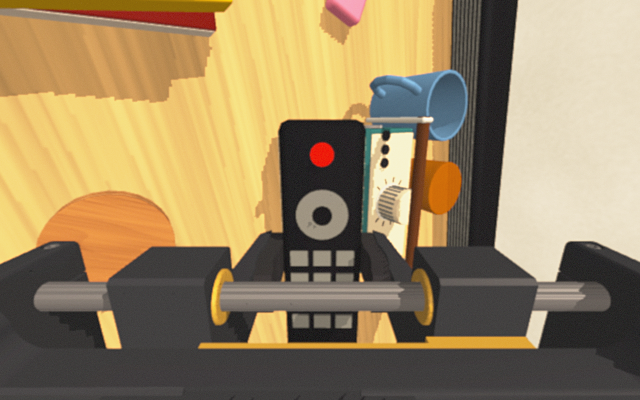

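The remote is held centrally, with its red button at (322,155), and the radio looks undisturbed. Moving to the tray.

Emit:
{"method": "carry_out", "body": {"increments": [{"dx": -0.95, "dy": 0, "dz": 0, "wx": 0.35, "wy": 0, "wz": 0, "fingers": 0.4}, {"dx": -0.95, "dy": 0, "dz": 0, "wx": 0.35, "wy": 0, "wz": 0, "fingers": 0.4}, {"dx": -0.95, "dy": 0, "dz": 0, "wx": 0.35, "wy": 0, "wz": 0, "fingers": 0.4}, {"dx": -0.95, "dy": 0, "dz": 0, "wx": 0.35, "wy": 0, "wz": 0, "fingers": 0.4}, {"dx": -0.95, "dy": 0, "dz": 0, "wx": 0.35, "wy": 0, "wz": 0, "fingers": 0.4}, {"dx": -0.95, "dy": 0, "dz": 0, "wx": 0.35, "wy": 0, "wz": 0, "fingers": 0.4}, {"dx": -0.95, "dy": 0, "dz": 0, "wx": 0.35, "wy": 0, "wz": 0, "fingers": 0.4}, {"dx": -0.95, "dy": 0, "dz": 0, "wx": 0.35, "wy": 0, "wz": 0, "fingers": 0.4}]}}

```text
t: 8.6
ee_pos: [446.5, -116.4, 184.7]
tool_rot: [163.9, -0.1, 80.2]
force: [0.2, -0.3, -1.5]
width: 0.474
grasp_force: 15.0
```

Emit:
{"method": "carry_out", "body": {"increments": [{"dx": -0.95, "dy": 0, "dz": 0, "wx": 0.35, "wy": 0, "wz": 0, "fingers": 0.4}, {"dx": -0.95, "dy": 0, "dz": 0, "wx": 0.35, "wy": 0, "wz": 0, "fingers": 0.4}, {"dx": -0.95, "dy": 0, "dz": 0, "wx": 0.35, "wy": 0, "wz": 0, "fingers": 0.4}, {"dx": -0.95, "dy": 0, "dz": 0, "wx": 0.35, "wy": 0, "wz": 0, "fingers": 0.4}, {"dx": -0.95, "dy": 0, "dz": 0, "wx": 0.35, "wy": 0, "wz": 0, "fingers": 0.4}, {"dx": -0.95, "dy": 0, "dz": 0, "wx": 0.35, "wy": 0, "wz": 0, "fingers": 0.4}, {"dx": -0.95, "dy": 0, "dz": 0, "wx": 0.35, "wy": 0, "wz": 0, "fingers": 0.4}, {"dx": -0.95, "dy": 0, "dz": 0, "wx": 0.35, "wy": 0, "wz": 0, "fingers": 0.4}]}}

```text
t: 9.4
ee_pos: [414.3, -303.6, 183.9]
tool_rot: [-179.3, -0.1, 80.2]
force: [0.2, 0.2, -1.3]
width: 0.474
grasp_force: 15.0
```

Emit:
{"method": "carry_out", "body": {"increments": [{"dx": 0, "dy": 0, "dz": 0, "wx": 0, "wy": 0, "wz": 0.9, "fingers": 0.4}, {"dx": 0, "dy": 0, "dz": 0, "wx": 0, "wy": 0, "wz": 0.9, "fingers": 0.4}, {"dx": 0, "dy": 0, "dz": 0, "wx": 0, "wy": 0, "wz": 0.9, "fingers": 0.4}, {"dx": 0, "dy": 0, "dz": 0, "wx": 0, "wy": 0, "wz": 0.9, "fingers": 0.4}, {"dx": 0, "dy": 0, "dz": 0, "wx": 0, "wy": 0, "wz": 0.9, "fingers": 0.4}, {"dx": 0, "dy": 0, "dz": 0, "wx": 0, "wy": 0, "wz": 0.9, "fingers": 0.4}, {"dx": 0, "dy": 0, "dz": 0, "wx": 0, "wy": 0, "wz": 0.9, "fingers": 0.4}, {"dx": 0, "dy": 0, "dz": 0, "wx": 0, "wy": 0, "wz": 0.9, "fingers": 0.4}]}}

```text
t: 10.2
ee_pos: [414.6, -302.5, 183.9]
tool_rot: [-179.5, 0.3, 36.8]
force: [0.4, -1.1, -1.2]
width: 0.477
grasp_force: 15.0
```

Emit:
{"method": "carry_out", "body": {"increments": [{"dx": 0, "dy": 0, "dz": 0, "wx": 0, "wy": 0, "wz": 0.9, "fingers": 0.4}, {"dx": 0, "dy": 0, "dz": 0, "wx": 0, "wy": 0, "wz": 0.9, "fingers": 0.4}, {"dx": 0, "dy": 0, "dz": 0, "wx": 0, "wy": 0, "wz": 0.9, "fingers": 0.4}, {"dx": 0, "dy": 0, "dz": 0, "wx": 0, "wy": 0, "wz": 0.9, "fingers": 0.4}, {"dx": 0, "dy": 0, "dz": 0, "wx": 0, "wy": 0, "wz": 0.9, "fingers": 0.4}, {"dx": 0, "dy": 0, "dz": 0, "wx": 0, "wy": 0, "wz": 0.9, "fingers": 0.4}, {"dx": 0, "dy": 0, "dz": 0, "wx": 0, "wy": 0, "wz": 0, "fingers": 0.4}, {"dx": 0, "dy": 0, "dz": 0, "wx": 0, "wy": 0, "wz": 0, "fingers": 0.4}]}}

```text
t: 11.0
ee_pos: [414.6, -302.4, 184.6]
tool_rot: [-179.7, 0.5, 4.8]
force: [0.4, -1.6, -1.3]
width: 0.472
grasp_force: 15.0
```

Run:
```python
from h import *
p,d,W,T=shot('wrist','pics/w3.png'); P=W[:230].reshape(-1,3); C=p[:230].reshape(-1,3)
m=(P[:,2]>14)&(P[:,2]<30)&(np.hypot(P[:,0]-421,P[:,1]+328)<132); print('rim',m.sum(),cv2.minAreaRect(P[m][:,:2].astype(np.float32)))
s=robot.read_state(); z=P[:,2]
k=(abs(z-s['ee_pos'][2])<40)&(C.max(1)<80); Q=P[k]; 
print('dark held pts',k.sum(),np.percentile(Q,[3,50,97],axis=0))
print(s['ee_pos'],s['tool_rot'],s['width'])
```

```text
rim 8543 ((439.1459655761719, -326.46246337890625), (147.834716796875, 180.3726043701172), 4.238370895385742)
dark held pts 7088 [[ 435.42480649 -318.36646104  175.63475471]
 [ 463.95990127 -298.3842818   178.99918676]
 [ 484.72928188 -279.01261292  181.08792144]]
[ 414.6480058  -302.39373014  184.95578603] [-179.76277933    0.48357976    4.76183301] 0.47361922244942667
```

View pics/w3.png

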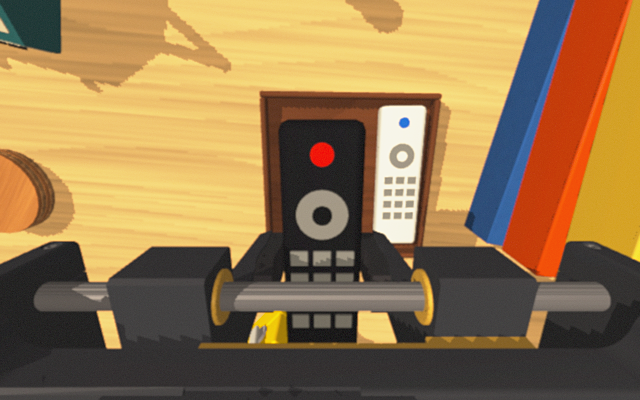

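Below the held remote the view shows the tray with the white remote at (400,170) and free floor under the black one. Descending.

Emit:
{"method": "carry_out", "body": {"increments": [{"dx": 0.16, "dy": 0, "dz": 0.6, "wx": 0, "wy": 0.08, "wz": 0.1, "fingers": 0.4}, {"dx": 0, "dy": 0, "dz": 1, "wx": 0, "wy": 0, "wz": 0, "fingers": 0.4}, {"dx": 0, "dy": 0, "dz": 1, "wx": 0, "wy": 0, "wz": 0, "fingers": 0.4}, {"dx": 0, "dy": 0, "dz": 1, "wx": 0, "wy": 0, "wz": 0, "fingers": 0.4}, {"dx": 0, "dy": 0, "dz": 1, "wx": 0, "wy": 0, "wz": 0, "fingers": 0.4}, {"dx": 0, "dy": 0, "dz": 0.7, "wx": 0, "wy": 0, "wz": 0, "fingers": 0.4}, {"dx": 0, "dy": 0, "dz": 0.5, "wx": 0, "wy": 0, "wz": 0, "fingers": 0.4}, {"dx": 0, "dy": 0, "dz": 0, "wx": 0, "wy": 0, "wz": 0, "fingers": 0.4}]}}

```text
t: 11.85
ee_pos: [417.8, -300.7, 39.2]
tool_rot: [-179.7, 0.1, 4.1]
force: [-0.7, 0.3, -1.6]
width: 0.476
grasp_force: 15.0
```

Emit:
{"method": "carry_out", "body": {"increments": [{"dx": 0, "dy": 0, "dz": 0.1, "wx": 0, "wy": 0, "wz": 0, "fingers": 0.4}, {"dx": 0, "dy": 0, "dz": 0.1, "wx": 0, "wy": 0, "wz": 0, "fingers": 0.4}, {"dx": 0, "dy": 0, "dz": 0, "wx": 0, "wy": 0, "wz": 0, "fingers": 0.4}]}}

```text
t: 12.15
ee_pos: [419.1, -302.0, 36.5]
tool_rot: [-179.9, -0.1, 4.1]
force: [-0.7, 0.6, -1.3]
width: 0.479
grasp_force: 15.0
```

Emit:
{"method": "carry_out", "body": {"increments": [{"dx": 0, "dy": 0, "dz": 0.1, "wx": 0, "wy": 0, "wz": 0, "fingers": 0.4}, {"dx": 0, "dy": 0, "dz": 0.05, "wx": 0, "wy": 0, "wz": 0, "fingers": 0.4}, {"dx": 0, "dy": 0, "dz": 0, "wx": 0, "wy": 0, "wz": 0, "fingers": 0.4}]}}

```text
t: 12.45
ee_pos: [418.7, -301.5, 32.2]
tool_rot: [-179.8, -0.0, 4.0]
force: [0.0, -0.0, -0.8]
width: 0.468
grasp_force: 15.0
```

Emit:
{"method": "carry_out", "body": {"increments": [{"dx": 0, "dy": 0, "dz": 0.06, "wx": 0, "wy": 0, "wz": 0, "fingers": 0.4}, {"dx": 0, "dy": 0, "dz": 0, "wx": 0, "wy": 0, "wz": 0, "fingers": 0.4}, {"dx": 0, "dy": 0, "dz": 0, "wx": 0, "wy": 0, "wz": 0, "fingers": -0.1}, {"dx": 0, "dy": 0, "dz": 0, "wx": 0, "wy": 0, "wz": 0, "fingers": -0.15}, {"dx": 0, "dy": 0, "dz": 0, "wx": 0, "wy": 0, "wz": 0, "fingers": -0.2}, {"dx": 0, "dy": 0, "dz": 0, "wx": 0, "wy": 0, "wz": 0, "fingers": -0.2}, {"dx": 0, "dy": 0, "dz": -0.5, "wx": 0, "wy": 0, "wz": 0, "fingers": -0.2}, {"dx": 0, "dy": 0, "dz": -1, "wx": 0, "wy": 0, "wz": 0, "fingers": -0.2}]}}

```text
t: 13.25
ee_pos: [417.6, -300.5, 67.6]
tool_rot: [-179.6, 0.1, 4.0]
force: [-0.7, -0.1, 0.5]
width: 0.597
grasp_force: 0.0
```

Emit:
{"method": "carry_out", "body": {"increments": [{"dx": 0, "dy": 0, "dz": -1, "wx": 0, "wy": 0, "wz": 0, "fingers": -0.2}, {"dx": 0, "dy": 0, "dz": -1, "wx": 0, "wy": 0, "wz": 0, "fingers": 0}, {"dx": 0, "dy": 0, "dz": -1, "wx": 0, "wy": 0, "wz": 0, "fingers": 0.5}, {"dx": 0, "dy": 0, "dz": -1, "wx": 0, "wy": 0, "wz": 0, "fingers": 1}, {"dx": 0, "dy": 0, "dz": -1, "wx": 0, "wy": 0, "wz": 0, "fingers": 1}, {"dx": 0, "dy": 0, "dz": -1, "wx": 0, "wy": 0, "wz": 0, "fingers": 1}, {"dx": 0, "dy": 0, "dz": -1, "wx": 0, "wy": 0, "wz": 0, "fingers": 1}, {"dx": 0, "dy": 0, "dz": 0, "wx": 0, "wy": 0, "wz": 0, "fingers": 1}]}}

```text
t: 14.05
ee_pos: [420.0, -303.8, 248.0]
tool_rot: [179.8, -0.3, 4.0]
force: [-0.4, -0.8, -0.4]
width: 0.006
grasp_force: 0.0
```

Run:
```python
from h import *; from fit import *
p,d,W,T=shot('wrist'); P=W.reshape(-1,3); C=p.reshape(-1,3); 
for f in find('wrist','remote',T)+find('wrist','white_remote',T): print(f)
m=(np.hypot(P[:,0]-421,P[:,1]+328)<115)&(P[:,2]<60)&(P[:,2]>10)&(C.max(1)<80)
Q=P[m]; print(m.sum(),np.percentile(Q,[3,50,97],axis=0)); A=np.c_[Q[:,:2]-Q[:,:2].mean(0),np.ones(len(Q))]; print('plane',np.linalg.lstsq(A,Q[:,2],rcond=None)[0])
p,d,W,T=shot('scene'); S=[]
for k in('scene','side'):
    P=shot(k)[2].reshape(-1,3); P=P[(np.hypot(P[:,0]-599,P[:,1]-34)<120)&(P[:,2]>12)&(P[:,2]<145)]
    import fit as F
    r=F.fit(P,[600,33.3,-.169,.44,500],2); print(k,r.x[:2],np.degrees(r.x[2]),r.x[3])
# targets
import json; a=json.load(open('radio.json')); th=a[2]; x=np.array([np.cos(th),np.sin(th)]); c=np.array(a[:2])
M=R.from_euler('xyz',[180,0,np.degrees(th)],degrees=True)
print('behind bar', c+x*38); go([*(c+x*38),250],M); s=robot.read_state(); print(s['ee_pos'],s['tool_rot'])
```

```text
([424.0, -297.0, 29.0], 0.95)
([438.0, -381.0, 22.0], 0.62)
2780 [[ 354.06577868 -412.79184163   11.56754229]
 [ 429.98272114 -301.43582132   24.80699262]
 [ 488.8300744  -242.79084315   26.65974248]]
plane [-3.60491006e-03  4.24845964e-02  2.32893622e+01]
scene [600.025235    33.28595122] -9.725981969072068 0.4530073967364991
side [598.94126681  32.76453817] -9.784397796091575 0.4379666415057131
behind bar [637.40499983  26.92399055]
shift [  9.678 -12.493  -0.272] turn [-0.047  0.013  2.289]
[ 418.05479675 -301.6360246   241.82300962] [-1.79714023e+02  4.40197338e-02  4.04048724e+00]
```

The remote lies flat (its top about 25 mm up) and the radio hasn't moved. Next I go behind the handle bar with the fingers shut.

Emit:
{"method": "carry_out", "body": {"increments": [{"dx": 0.76, "dy": -0.96, "dz": 0, "wx": 0, "wy": 0, "wz": 0, "fingers": 1}, {"dx": 0.76, "dy": -0.96, "dz": 0, "wx": 0, "wy": 0, "wz": 0, "fingers": 1}, {"dx": 0.76, "dy": -0.96, "dz": 0, "wx": 0, "wy": 0, "wz": 0, "fingers": 1}, {"dx": 0.76, "dy": -0.96, "dz": 0, "wx": 0, "wy": 0, "wz": 0, "fingers": 1}, {"dx": 0.76, "dy": -0.96, "dz": 0, "wx": 0, "wy": 0, "wz": 0, "fingers": 1}, {"dx": 0.76, "dy": -0.96, "dz": 0, "wx": 0, "wy": 0, "wz": 0, "fingers": 1}, {"dx": 0.76, "dy": -0.96, "dz": 0, "wx": 0, "wy": 0, "wz": 0, "fingers": 1}, {"dx": 0.76, "dy": -0.96, "dz": 0, "wx": 0, "wy": 0, "wz": 0, "fingers": 1}]}}

```text
t: 15.15
ee_pos: [556.8, -98.6, 242.7]
tool_rot: [-179.8, 0.1, 4.0]
force: [1.0, 0.2, -0.3]
width: 0.009
grasp_force: 0.0
```

Emit:
{"method": "carry_out", "body": {"increments": [{"dx": 0.76, "dy": -0.96, "dz": 0, "wx": 0, "wy": 0, "wz": 0, "fingers": 1}, {"dx": 0.76, "dy": -0.96, "dz": 0, "wx": 0, "wy": 0, "wz": 0, "fingers": 1}, {"dx": 0.76, "dy": -0.96, "dz": 0, "wx": 0, "wy": 0, "wz": 0, "fingers": 1}, {"dx": 0.76, "dy": -0.96, "dz": 0, "wx": 0, "wy": 0, "wz": 0, "fingers": 1}, {"dx": 0.76, "dy": -0.96, "dz": 0, "wx": 0, "wy": 0, "wz": 0, "fingers": 1}, {"dx": 0, "dy": 0, "dz": 0, "wx": 0, "wy": 0, "wz": 0.76, "fingers": 1}, {"dx": 0, "dy": 0, "dz": 0, "wx": 0, "wy": 0, "wz": 0.76, "fingers": 1}, {"dx": 0, "dy": 0, "dz": 0, "wx": 0, "wy": 0, "wz": 0.76, "fingers": 1}]}}

```text
t: 15.95
ee_pos: [642.5, 26.9, 242.6]
tool_rot: [-179.8, 0.2, -9.8]
force: [0.5, -0.4, -0.0]
width: 0.004
grasp_force: 0.0
```

Emit:
{"method": "carry_out", "body": {"increments": [{"dx": 0, "dy": 0, "dz": 0, "wx": 0, "wy": 0, "wz": 0, "fingers": 1}, {"dx": 0, "dy": 0, "dz": 0, "wx": 0, "wy": 0, "wz": 0, "fingers": 1}]}}

```text
t: 16.15
ee_pos: [642.6, 26.4, 243.4]
tool_rot: [-179.8, 0.1, -9.5]
force: [-0.4, -0.3, 0.4]
width: 0.005
grasp_force: 0.0
```

Run:
```python
from h import *
import json; a=json.load(open('radio.json')); th=a[2]; x=np.array([np.cos(th),np.sin(th)]); c=np.array(a[:2])
M=R.from_euler('xyz',[180,0,np.degrees(th)],degrees=True)
s=robot.read_state(); print(s['ee_pos'],s['tool_rot'])
go([*(c+x*42),145],M)
p,d,W,T=shot('wrist'); P=W.reshape(-1,3); q=np.c_[(P[:,:2]-c)@np.c_[x,[-x[1],x[0]]],P[:,2]]
m=(q[:,2]>118)&(q[:,2]<150)&(abs(q[:,1])<110)&(abs(q[:,0])<70); print('bar',m.sum(),np.percentile(q[m],[3,50,97],axis=0) if m.any() else '')
cv2.imwrite('pics/w4.png',p[:,:,::-1])
```

```text
[642.64458816  26.43525081 243.35290579] [-1.79825251e+02  8.81119067e-02 -9.51882073e+00]
shift [-0.044  0.028  3.934] turn [-0.029  0.015  0.029]
bar 2545 [[ 16.10724532 -86.64257966 126.1930821 ]
 [ 22.52234022   0.40392499 137.62270089]
 [ 26.48115204  87.78664631 139.51104639]]
```

View pics/w4.png

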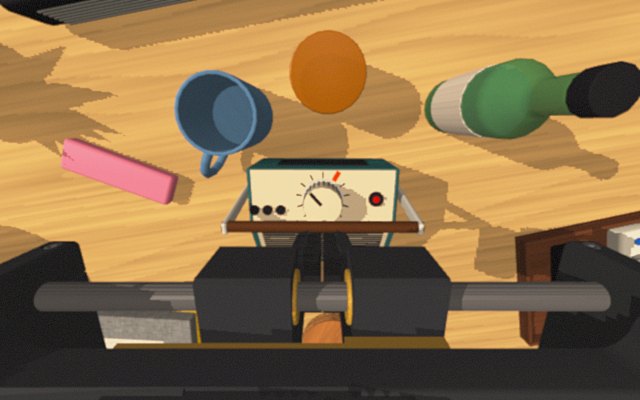

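Above the radio: knob at (322,200), orange mark at (337,176), bar along row 227 and my fingers behind it. Descending behind the bar.

Emit:
{"method": "carry_out", "body": {"increments": [{"dx": 0.08, "dy": 0, "dz": 0.9, "wx": 0, "wy": 0, "wz": 0, "fingers": 1}, {"dx": 0, "dy": 0, "dz": 0.9, "wx": 0, "wy": 0, "wz": 0, "fingers": 1}, {"dx": 0, "dy": 0, "dz": 0.9, "wx": 0, "wy": 0, "wz": 0, "fingers": 1}, {"dx": 0, "dy": 0, "dz": 0.6, "wx": 0, "wy": 0, "wz": 0, "fingers": 1}, {"dx": 0, "dy": 0, "dz": 0.4, "wx": 0, "wy": 0, "wz": 0, "fingers": 1}, {"dx": 0, "dy": 0, "dz": 0.4, "wx": 0, "wy": 0, "wz": 0, "fingers": 1}, {"dx": 0, "dy": 0, "dz": 0, "wx": 0, "wy": 0, "wz": 0, "fingers": 1}]}}

```text
t: 16.9
ee_pos: [644.5, 26.4, 140.7]
tool_rot: [-179.8, 0.1, -9.6]
force: [-0.5, -0.9, 0.2]
width: 0.005
grasp_force: 0.0
```

Emit:
{"method": "carry_out", "body": {"increments": [{"dx": -0.25, "dy": 0, "dz": 0, "wx": 0, "wy": 0, "wz": 0, "fingers": 1}, {"dx": -0.25, "dy": 0, "dz": 0, "wx": 0, "wy": 0, "wz": 0, "fingers": 1}, {"dx": -0.25, "dy": 0, "dz": 0, "wx": 0, "wy": 0, "wz": 0, "fingers": 1}, {"dx": -0.25, "dy": 0, "dz": 0, "wx": 0, "wy": 0, "wz": 0, "fingers": 1}, {"dx": -0.25, "dy": 0, "dz": 0, "wx": 0, "wy": 0, "wz": 0, "fingers": 1}, {"dx": -0.25, "dy": 0, "dz": 0, "wx": 0, "wy": 0, "wz": 0, "fingers": 1}, {"dx": 0, "dy": 0, "dz": 0, "wx": 0, "wy": 0, "wz": 0, "fingers": 1}]}}

```text
t: 17.6
ee_pos: [607.2, 32.9, 141.8]
tool_rot: [-179.8, 0.0, -9.6]
force: [0.3, 0.1, -1.0]
width: 0.003
grasp_force: 0.0
```

```bash
cat > rf.py <<'E'
from h import *; import fit as F, json
def radio(ks=('scene','side'),h0=.6,zm=145):
    for k in ks:
        p,d,W,T=shot(k); P=W.reshape(-1,3); P=P[(np.hypot(P[:,0]-599,P[:,1]-34)<120)&(P[:,2]>12)&(P[:,2]<zm)]
        r=F.fit(P,[600,33.3,-.169,h0,500],2); print(k,r.x[:2],np.degrees(r.x[2]),r.x[3])
E
python3 - <<'E'
from rf import *
radio(h0=.8)
s=robot.read_state(); a=json.load(open('radio.json')); x=np.array([np.cos(a[2]),np.sin(a[2])]); y=np.array([-x[1],x[0]]); q=s['ee_pos'][:2]-a[:2]
print('tcp in radio',q@x,q@y,s['ee_pos'][2],s['force'])
E
```

```text
scene [600.00460501  33.26205572] -9.763438314543386 0.8468501673852695
side [599.04774752  32.78989445] -9.766337788984922 0.8311310697652883
tcp in radio 8.08726016700832 0.7508406062641118 142.00372878389422 [-0.34102611  0.75433217  0.53092133]
```

Emit:
{"method": "carry_out", "body": {"increments": [{"dx": -0.15, "dy": 0, "dz": 0.15, "wx": 0, "wy": 0, "wz": 0, "fingers": 1}, {"dx": -0.15, "dy": 0, "dz": 0.25, "wx": 0, "wy": 0, "wz": 0, "fingers": 1}, {"dx": -0.15, "dy": 0, "dz": 0.25, "wx": 0, "wy": 0, "wz": 0, "fingers": 1}, {"dx": -0.15, "dy": 0, "dz": 0.2, "wx": 0, "wy": 0, "wz": 0, "fingers": 1}, {"dx": -0.15, "dy": 0, "dz": 0.15, "wx": 0, "wy": 0, "wz": 0, "fingers": 1}, {"dx": -0.15, "dy": 0, "dz": 0.1, "wx": 0, "wy": 0, "wz": 0, "fingers": 1}, {"dx": -0.15, "dy": 0, "dz": 0, "wx": 0, "wy": 0, "wz": 0, "fingers": 1}, {"dx": 0, "dy": 0, "dz": 0, "wx": 0, "wy": 0, "wz": 0, "fingers": 1}]}}

```text
t: 18.5
ee_pos: [581.7, 37.3, 114.3]
tool_rot: [-179.8, 0.0, -9.6]
force: [-1.0, 0.1, 0.1]
width: 0.01
grasp_force: 0.0
```

Run:
```python
from rf import *
radio(h0=1.2)
s=robot.read_state(); a=json.load(open('radio.json')); x=np.array([np.cos(a[2]),np.sin(a[2])]); y=np.array([-x[1],x[0]]); q=s['ee_pos'][:2]-a[:2]
print('tcp in radio',q@x,q@y,s['ee_pos'][2],s['force'])
```

```text
scene [594.5404999   34.19803694] -9.737501770679565 1.1950412498985836
side [593.57779438  33.67256064] -9.784890766714954 1.1777437078026622
tcp in radio -18.040065410062706 0.8072643088527065 114.6806836592384 [ 1.0099909  -0.32757494 -0.2692662 ]
```

The radio slid about 5.5 mm forward, which is still inside the 15 mm limit, so I stop pushing sideways. I back off, lift and press the bar straight down instead.

Emit:
{"method": "carry_out", "body": {"increments": [{"dx": 0.15, "dy": 0, "dz": 0, "wx": 0, "wy": 0, "wz": 0, "fingers": 1}, {"dx": 0, "dy": 0, "dz": -0.6, "wx": 0, "wy": 0, "wz": 0, "fingers": 1}, {"dx": 0, "dy": 0, "dz": -0.5, "wx": 0, "wy": 0, "wz": 0, "fingers": 1}, {"dx": 0, "dy": 0, "dz": 0, "wx": 0, "wy": 0, "wz": 0, "fingers": 1}, {"dx": -0.6, "dy": 0, "dz": 0, "wx": 0, "wy": 0, "wz": 0, "fingers": 1}, {"dx": -0.55, "dy": 0, "dz": 0, "wx": 0, "wy": 0, "wz": 0, "fingers": 1}, {"dx": 0, "dy": 0, "dz": 0, "wx": 0, "wy": 0, "wz": 0, "fingers": 1}]}}

```text
t: 19.3
ee_pos: [556.3, 41.6, 141.9]
tool_rot: [-179.8, 0.0, -9.6]
force: [-0.3, -0.1, -1.0]
width: 0.006
grasp_force: 0.0
```

Emit:
{"method": "carry_out", "body": {"increments": [{"dx": 0, "dy": 0, "dz": 0.3, "wx": 0, "wy": 0, "wz": 0, "fingers": 1}, {"dx": 0, "dy": 0, "dz": 0.25, "wx": 0, "wy": 0, "wz": 0, "fingers": 1}, {"dx": 0, "dy": 0, "dz": 0.25, "wx": 0, "wy": 0, "wz": 0, "fingers": 1}, {"dx": 0, "dy": 0, "dz": 0.25, "wx": 0, "wy": 0, "wz": 0, "fingers": 1}, {"dx": 0, "dy": 0, "dz": 0, "wx": 0, "wy": 0, "wz": 0, "fingers": 1}]}}

```text
t: 19.8
ee_pos: [556.8, 41.4, 114.0]
tool_rot: [-179.8, 0.1, -9.6]
force: [-0.4, 0.1, 0.4]
width: 0.005
grasp_force: 0.0
```

Run:
```python
from rf import *
radio(h0=1.4)
s=robot.read_state(); a=json.load(open('radio.json')); x=np.array([np.cos(a[2]),np.sin(a[2])]); y=np.array([-x[1],x[0]]); q=s['ee_pos'][:2]-a[:2]
print('tcp in radio',q@x,q@y,s['ee_pos'][2],s['force'])
```

```text
scene [594.49209856  34.19264256] -9.75798746761833 1.4186020792591456
side [593.60670732  33.75277877] -9.752712216729316 1.4161497735543767
tcp in radio -43.18472505611556 0.7176247856052251 115.16857569045891 [ 0.064417   -0.66510834 -0.57674591]
```

Emit:
{"method": "carry_out", "body": {"increments": [{"dx": 0, "dy": 0, "dz": 0.2, "wx": 0, "wy": 0, "wz": 0, "fingers": 1}, {"dx": 0, "dy": 0, "dz": 0.2, "wx": 0, "wy": 0, "wz": 0, "fingers": 1}, {"dx": 0, "dy": 0, "dz": 0.1, "wx": 0, "wy": 0, "wz": 0, "fingers": 1}, {"dx": 0, "dy": 0, "dz": 0, "wx": 0, "wy": 0, "wz": 0, "fingers": 1}, {"dx": 0, "dy": 0, "dz": -0.5, "wx": 0, "wy": 0, "wz": 0, "fingers": 1}, {"dx": 0, "dy": 0, "dz": -1, "wx": 0, "wy": 0, "wz": 0, "fingers": 0.5}, {"dx": 0, "dy": 0, "dz": -1, "wx": 0, "wy": 0, "wz": 0, "fingers": -0.5}, {"dx": 0, "dy": 0, "dz": -1, "wx": 0, "wy": 0, "wz": 0, "fingers": -1}]}}

```text
t: 20.7
ee_pos: [557.7, 41.1, 192.7]
tool_rot: [-179.8, -0.1, -9.6]
force: [0.2, 0.4, 0.2]
width: 0.255
grasp_force: 0.0
```

Emit:
{"method": "carry_out", "body": {"increments": [{"dx": 0, "dy": 0, "dz": -1, "wx": 0, "wy": 0, "wz": 0, "fingers": -1}, {"dx": 0, "dy": 0, "dz": -1, "wx": 0, "wy": 0, "wz": 0, "fingers": -1}, {"dx": 0, "dy": 0, "dz": -1, "wx": 0, "wy": 0, "wz": 0, "fingers": -1}, {"dx": 0, "dy": 0, "dz": -0.5, "wx": 0, "wy": 0, "wz": 0, "fingers": -1}, {"dx": 0, "dy": 0, "dz": 0, "wx": 0, "wy": 0, "wz": 0, "fingers": -1}, {"dx": 0, "dy": 0, "dz": 0, "wx": 0, "wy": 0, "wz": 0, "fingers": -1}]}}

```text
t: 21.3
ee_pos: [557.1, 40.9, 277.6]
tool_rot: [-179.8, 0.0, -9.6]
force: [-0.6, 0.8, -0.5]
width: 0.8
grasp_force: 0.0
```

Run:
```python
from rf import *
radio(h0=1.5)
p,d,W,T=shot('wrist'); cv2.imwrite('pics/w5.png',p[:,:,::-1]); np.savez('w5.npz',p=p,W=W)
s=robot.read_state(); print(s['ee_pos'],s['tool_rot'])
th=np.radians(-9.75); x=np.array([np.cos(th),np.sin(th)]); y=np.array([-x[1],x[0]]); c=np.array([594.2,34.1])
k=c+32.5*x; P=W.reshape(-1,3)[:230*640]; m=(np.hypot(*(P[:,:2]-k).T)<35)&(P[:,2]>110)&(P[:,2]<122); Q=P[m]
print('knob pred',k,'cloud',cv2.minEnclosingCircle(Q[:,:2].astype(np.float32)),np.median(Q,0))
# rectified top view of knob, 1 px=0.25 mm, up=radio back(+x), left=+y
K=np.array(viewer.camera_info('wrist')['camera_matrix'])
g=np.mgrid[-140:141,-140:141]; X=-g[0]/4.; Y=-g[1]/4.
Wd=np.stack([k[0]+X*x[0]+Y*y[0],k[1]+X*x[1]+Y*y[1],np.where(np.hypot(X,Y)<20,116.5,87.5)],-1)
cc=(Wd-T[:3,3])@T[:3,:3]; uv=cc@K.T; uv=(uv[...,:2]/uv[...,2:]).astype(np.float32)
o=cv2.remap(p,uv[...,0],uv[...,1],cv2.INTER_CUBIC); cv2.imwrite('pics/knob1.png',cv2.resize(o[:,:,::-1],None,fx=2,fy=2))
```

```text
scene [594.50262714  34.20170004] -9.769683845370508 1.4671951430132122
side [593.40059124  33.76090078] -9.746176009212423 1.4698382140296176
[556.70548281  40.90366258 276.46745093] [-1.79826915e+02  1.55108438e-01 -9.64279167e+00]
knob pred [626.23057192  28.59614112] cloud ((627.6814575195312, 29.16348648071289), 19.575735092163086) [628.27082048  29.13852489 115.77416647]
```

View pics/knob1.png

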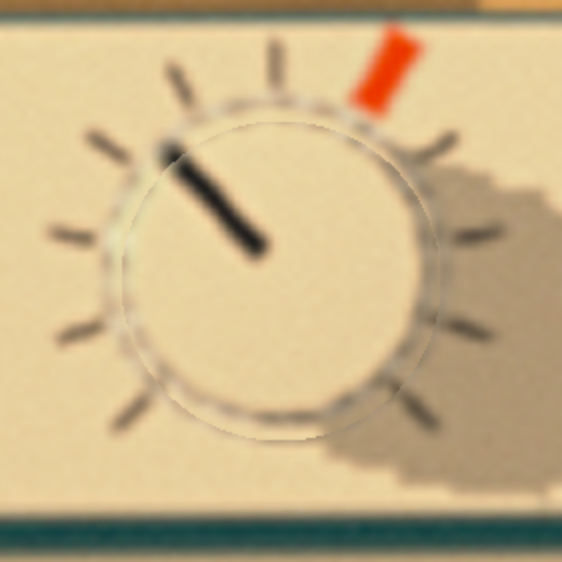

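The rectified view has the pointer at about −43° from twelve o'clock (tip at (168,150)), so the knob stands near 1.61 and needs about 73° clockwise to the orange mark at (388,70). The handle reads 1.47, so I press it a little more first.

Emit:
{"method": "carry_out", "body": {"increments": [{"dx": -0.1, "dy": 0, "dz": 1, "wx": 0, "wy": 0, "wz": 0, "fingers": 1}, {"dx": 0, "dy": 0, "dz": 1, "wx": 0, "wy": 0, "wz": 0, "fingers": 1}, {"dx": 0, "dy": 0, "dz": 1, "wx": 0, "wy": 0, "wz": 0, "fingers": 1}, {"dx": 0, "dy": 0, "dz": 1, "wx": 0, "wy": 0, "wz": 0, "fingers": 1}, {"dx": 0, "dy": 0, "dz": 1, "wx": 0, "wy": 0, "wz": 0, "fingers": 1}, {"dx": 0, "dy": 0, "dz": 1, "wx": 0, "wy": 0, "wz": 0, "fingers": 1}, {"dx": 0, "dy": 0, "dz": 0.4, "wx": 0, "wy": 0, "wz": 0, "fingers": 1}, {"dx": 0, "dy": 0, "dz": 0.2, "wx": 0, "wy": 0, "wz": 0, "fingers": 1}]}}

```text
t: 22.25
ee_pos: [554.0, 41.9, 111.4]
tool_rot: [-179.8, 0.2, -9.6]
force: [-0.5, -0.6, 0.1]
width: 0.259
grasp_force: 0.0
```

Emit:
{"method": "carry_out", "body": {"increments": [{"dx": 0, "dy": 0, "dz": 0.15, "wx": 0, "wy": 0, "wz": 0, "fingers": 1}, {"dx": 0, "dy": 0, "dz": 0.15, "wx": 0, "wy": 0, "wz": 0, "fingers": 1}, {"dx": 0, "dy": 0, "dz": 0.1, "wx": 0, "wy": 0, "wz": 0, "fingers": 1}, {"dx": 0, "dy": 0, "dz": 0, "wx": 0, "wy": 0, "wz": 0, "fingers": 1}, {"dx": 0, "dy": 0, "dz": 0, "wx": 0, "wy": 0, "wz": 0, "fingers": 1}]}}

```text
t: 22.75
ee_pos: [555.4, 41.7, 103.5]
tool_rot: [-179.8, -0.0, -9.6]
force: [0.5, -0.3, 0.1]
width: 0.001
grasp_force: 0.0
```

Run:
```python
from rf import *
radio(h0=1.5); s=robot.read_state(); print(s['ee_pos'],s['force'])
```

```text
scene [594.45204582  34.20449691] -9.80602742268922 1.5659590834422605
side [593.29670097  33.77780408] -9.722500426638282 1.4809730231481648
[555.3675251   41.76659579 103.51503872] [-0.38267025 -0.27940392 -0.14246988]
```

Emit:
{"method": "carry_out", "body": {"increments": [{"dx": 0, "dy": 0, "dz": -0.5, "wx": 0, "wy": 0, "wz": 0, "fingers": 1}, {"dx": 0, "dy": 0, "dz": -1, "wx": 0, "wy": 0, "wz": 0, "fingers": 0}, {"dx": 0, "dy": 0, "dz": -1, "wx": 0, "wy": 0, "wz": 0, "fingers": -1}, {"dx": 0, "dy": 0, "dz": -1, "wx": 0, "wy": 0, "wz": 0, "fingers": -1}, {"dx": 0, "dy": 0, "dz": -0.5, "wx": 0, "wy": 0, "wz": 0, "fingers": -1}, {"dx": 0.97, "dy": 0.03, "dz": 0, "wx": 0, "wy": 0, "wz": 0, "fingers": -1}, {"dx": 0.97, "dy": 0, "dz": 0, "wx": 0, "wy": 0, "wz": 0, "fingers": -1}, {"dx": 0.97, "dy": 0, "dz": 0, "wx": 0, "wy": 0, "wz": 0, "fingers": -1}]}}

```text
t: 23.65
ee_pos: [627.4, 28.4, 203.6]
tool_rot: [-179.8, -0.0, -9.6]
force: [0.2, 0.2, 0.5]
width: 0.617
grasp_force: 0.0
```

Emit:
{"method": "carry_out", "body": {"increments": [{"dx": 0, "dy": 0, "dz": 0, "wx": 0, "wy": 0, "wz": -0.94, "fingers": -1}, {"dx": 0, "dy": 0, "dz": 0, "wx": 0, "wy": 0, "wz": -0.94, "fingers": -1}, {"dx": 0, "dy": 0, "dz": 0, "wx": 0, "wy": 0, "wz": -0.94, "fingers": -1}, {"dx": 0, "dy": 0, "dz": 0, "wx": 0, "wy": 0, "wz": -0.94, "fingers": -1}, {"dx": 0, "dy": 0, "dz": 0, "wx": 0, "wy": 0, "wz": -0.94, "fingers": -1}, {"dx": 0, "dy": 0, "dz": 0, "wx": 0, "wy": 0, "wz": -0.94, "fingers": -1}, {"dx": 0, "dy": 0, "dz": 0, "wx": 0, "wy": 0, "wz": -0.94, "fingers": -1}, {"dx": 0, "dy": 0, "dz": 0, "wx": 0, "wy": 0, "wz": -0.94, "fingers": -1}]}}

```text
t: 24.45
ee_pos: [626.4, 28.6, 203.1]
tool_rot: [-179.9, -0.1, 35.7]
force: [0.1, 0.4, 0.1]
width: 1.0
grasp_force: 0.0
```

Emit:
{"method": "carry_out", "body": {"increments": [{"dx": 0, "dy": 0, "dz": 0, "wx": 0, "wy": 0, "wz": -0.94, "fingers": -1}, {"dx": 0, "dy": 0, "dz": 0, "wx": 0, "wy": 0, "wz": -0.94, "fingers": -1}, {"dx": 0, "dy": 0, "dz": 0, "wx": 0, "wy": 0, "wz": -0.94, "fingers": -1}, {"dx": 0, "dy": 0, "dz": 0, "wx": 0, "wy": 0, "wz": -0.94, "fingers": -1}, {"dx": 0, "dy": 0, "dz": 0, "wx": 0, "wy": 0, "wz": -0.94, "fingers": -1}, {"dx": 0, "dy": 0, "dz": 0, "wx": 0, "wy": 0, "wz": -0.94, "fingers": -1}, {"dx": 0, "dy": 0, "dz": 0, "wx": 0, "wy": 0, "wz": -0.94, "fingers": -1}, {"dx": 0, "dy": 0, "dz": 0, "wx": 0, "wy": 0, "wz": -0.94, "fingers": -1}]}}

```text
t: 25.25
ee_pos: [626.4, 28.6, 203.1]
tool_rot: [-180.0, -0.2, 80.8]
force: [-0.4, -0.1, 0.3]
width: 1.001
grasp_force: 0.0
```

Emit:
{"method": "carry_out", "body": {"increments": [{"dx": 0, "dy": 0, "dz": 0, "wx": 0, "wy": 0, "wz": 0, "fingers": -1}, {"dx": 0, "dy": 0, "dz": 0, "wx": 0, "wy": 0, "wz": 0, "fingers": -1}]}}

```text
t: 25.45
ee_pos: [626.5, 28.6, 203.1]
tool_rot: [-180.0, -0.2, 80.5]
force: [-0.4, 0.7, 0.3]
width: 1.003
grasp_force: 0.0
```

Run:
```python
from rf import *
radio(h0=1.5); s=robot.read_state(); print(s['ee_pos'],s['tool_rot'],s['joint_positions'])
go([627,28.8,112.5],R.from_euler('xyz',[180,0,80.25],degrees=True))
```

```text
scene [594.44277856  34.2111585 ] -9.717478126129624 1.5755951482133763
side [593.37959652  33.72638931] -9.658683076668108 1.470536660126912
[626.58189165  28.54661399 203.09084874] [-1.79995668e+02 -1.75384571e-01  8.04908600e+01] [-8.29980151 19.7150166  87.02284696  0.18319796 73.26284649  1.15657311]
shift [2.000e-03 1.500e-02 3.624e+00] turn [-0.001 -0.029  0.04 ]
```

Emit:
{"method": "carry_out", "body": {"increments": [{"dx": 0, "dy": 0, "dz": 0.9, "wx": 0, "wy": -0.03, "wz": 0, "fingers": -1}, {"dx": 0, "dy": 0, "dz": 0.9, "wx": 0, "wy": 0, "wz": 0, "fingers": -1}, {"dx": 0, "dy": 0, "dz": 0.8, "wx": 0, "wy": 0, "wz": 0, "fingers": -1}, {"dx": 0, "dy": 0, "dz": 0.5, "wx": 0, "wy": 0, "wz": 0, "fingers": -1}, {"dx": 0, "dy": 0, "dz": 0.3, "wx": 0, "wy": 0, "wz": 0, "fingers": -0.5}, {"dx": 0, "dy": 0, "dz": 0.22, "wx": 0, "wy": 0, "wz": 0, "fingers": -0.2}, {"dx": 0, "dy": 0, "dz": 0, "wx": 0, "wy": 0, "wz": 0, "fingers": 0}, {"dx": 0, "dy": 0, "dz": 0, "wx": 0, "wy": 0, "wz": 0, "fingers": 0.05}], "newtons": 10}}

```text
t: 26.35
ee_pos: [627.2, 28.5, 113.4]
tool_rot: [179.9, 0.0, 80.6]
force: [0.5, -0.0, 0.1]
width: 0.661
grasp_force: 0.0
```

Emit:
{"method": "carry_out", "body": {"increments": [{"dx": 0, "dy": 0, "dz": 0, "wx": 0, "wy": 0, "wz": 0, "fingers": 0.08}, {"dx": 0, "dy": 0, "dz": 0, "wx": 0, "wy": 0, "wz": 0, "fingers": 0.11}, {"dx": 0, "dy": 0, "dz": 0, "wx": 0, "wy": 0, "wz": 0, "fingers": 0.14}, {"dx": 0, "dy": 0, "dz": 0, "wx": 0, "wy": 0, "wz": 0, "fingers": 0.2}, {"dx": 0, "dy": 0, "dz": 0, "wx": 0, "wy": 0, "wz": 0, "fingers": 0.5}, {"dx": 0, "dy": 0, "dz": 0, "wx": 0, "wy": 0, "wz": 0, "fingers": 0.5}], "newtons": 10}}

```text
t: 26.95
ee_pos: [627.0, 28.6, 113.1]
tool_rot: [179.9, -0.0, 80.6]
force: [0.9, -0.4, 3.6]
width: 0.429
grasp_force: 10.0
```

Emit:
{"method": "carry_out", "body": {"increments": [{"dx": 0, "dy": 0.05, "dz": 0, "wx": 0, "wy": 0, "wz": 0, "fingers": 0.5}, {"dx": 0, "dy": 0.05, "dz": 0, "wx": 0, "wy": 0, "wz": 0, "fingers": 0.5}, {"dx": 0, "dy": 0.05, "dz": 0, "wx": 0, "wy": 0, "wz": 0, "fingers": 0.5}, {"dx": 0, "dy": 0.03, "dz": 0, "wx": 0, "wy": 0, "wz": 0, "fingers": 0.5}, {"dx": 0, "dy": 0, "dz": 0, "wx": 0, "wy": 0, "wz": 0, "fingers": 0.5}], "newtons": 50}}

```text
t: 27.45
ee_pos: [631.0, 27.9, 113.1]
tool_rot: [-180.0, 0.0, 80.6]
force: [-3.8, 0.6, 5.1]
width: 0.421
grasp_force: 50.0
```

Emit:
{"method": "carry_out", "body": {"increments": [{"dx": 0, "dy": 0, "dz": 0.04, "wx": 0, "wy": 0, "wz": 0, "fingers": 0.5}, {"dx": 0, "dy": 0, "dz": 0, "wx": 0, "wy": 0, "wz": 0, "fingers": 0.5}], "newtons": 50}}

```text
t: 27.65
ee_pos: [631.2, 28.0, 113.0]
tool_rot: [-180.0, 0.0, 80.6]
force: [-5.3, 0.6, 12.2]
width: 0.419
grasp_force: 50.0
```

Run:
```python
from rf import *
radio(h0=1.5); s=robot.read_state(); print(s['ee_pos'],s['tool_rot'],s['force'])
```

```text
scene [598.38191879  33.5215768 ] -9.872055066977966 1.4758086874066039
side [597.16239526  33.16903856] -9.752817899543777 1.476985888793099
[631.20702225  27.94784902 113.03938721] [1.79990871e+02 7.33811775e-03 8.06126517e+01] [-5.25031551  0.69888664 12.10984172]
```

The radio is back within about 1.6 mm of its place and I'm bearing down with 12 N. I'll relieve the side force, press slightly more and start turning.

Emit:
{"method": "carry_out", "body": {"increments": [{"dx": 0, "dy": -0.02, "dz": 0.02, "wx": 0, "wy": 0, "wz": 0, "fingers": 0.5}, {"dx": 0, "dy": 0, "dz": 0, "wx": 0, "wy": 0, "wz": 0, "fingers": 0.5}]}}

```text
t: 27.95
ee_pos: [631.0, 28.0, 113.0]
tool_rot: [179.9, 0.0, 80.6]
force: [-4.7, 0.2, 13.7]
width: 0.421
grasp_force: 50.0
```

Emit:
{"method": "carry_out", "body": {"increments": [{"dx": 0, "dy": 0, "dz": 0, "wx": 0, "wy": 0, "wz": 0.3, "fingers": 0.5}, {"dx": 0, "dy": 0, "dz": 0, "wx": 0, "wy": 0, "wz": 0.4, "fingers": 0.5}, {"dx": 0, "dy": 0, "dz": 0, "wx": 0, "wy": 0, "wz": 0.4, "fingers": 0.5}, {"dx": 0, "dy": 0, "dz": 0, "wx": 0, "wy": 0, "wz": 0.4, "fingers": 0.5}]}}

```text
t: 28.35
ee_pos: [631.3, 27.9, 113.0]
tool_rot: [179.9, 0.0, 71.5]
force: [-3.2, 0.6, 11.7]
width: 0.419
grasp_force: 50.0
```

Run:
```python
from rf import *
radio(h0=1.5); s=robot.read_state(); print(s['ee_pos'],s['tool_rot'],s['force'],s['ft_torque'])
```

```text
scene [598.86564695  33.6018488 ] -10.140933272712658 1.4828147732647559
side [597.56960138  33.30868722] -10.14661653038552 1.4821319922068212
[631.32001809  27.89607503 112.94453836] [ 1.79899511e+02 -2.54345975e-03  7.15551031e+01] [-3.58541701  0.57880031 12.01474743] [-0.02597794  0.67983279  0.03501868]
```

Emit:
{"method": "carry_out", "body": {"increments": [{"dx": 0, "dy": 0, "dz": 0.03, "wx": 0, "wy": 0, "wz": 0, "fingers": 0.5}, {"dx": 0, "dy": 0, "dz": 0, "wx": 0, "wy": 0, "wz": 0.4, "fingers": 0.5}, {"dx": 0, "dy": 0, "dz": 0, "wx": 0, "wy": 0, "wz": 0.4, "fingers": 0.5}, {"dx": 0, "dy": 0, "dz": 0, "wx": 0, "wy": 0, "wz": 0.4, "fingers": 0.5}, {"dx": 0, "dy": 0, "dz": 0, "wx": 0, "wy": 0, "wz": 0.4, "fingers": 0.5}, {"dx": 0, "dy": 0, "dz": 0, "wx": 0, "wy": 0, "wz": 0.4, "fingers": 0.5}, {"dx": 0, "dy": 0, "dz": 0, "wx": 0, "wy": 0, "wz": 0.4, "fingers": 0.5}, {"dx": 0, "dy": 0, "dz": 0, "wx": 0, "wy": 0, "wz": 0.4, "fingers": 0.5}]}}

```text
t: 29.25
ee_pos: [631.5, 27.9, 112.9]
tool_rot: [179.9, -0.0, 54.7]
force: [-5.2, 0.3, 16.3]
width: 0.416
grasp_force: 50.0
```

Run:
```python
from rf import *
radio(h0=1.5); s=robot.read_state(); print(s['ee_pos'],s['tool_rot'],s['force'],s['ft_torque'])
```

```text
scene [599.04574676  33.68717856] -10.29387486714138 1.4809560751571074
side [597.83757823  33.39745736] -10.26039278775199 1.4801542795021343
[631.44440506  27.94316031 112.92165915] [ 1.79890198e+02 -4.08125803e-02  5.47612906e+01] [-5.95899794 -0.23868831 17.19119093] [ 0.00412954  1.03223068 -0.05825688]
```

Emit:
{"method": "carry_out", "body": {"increments": [{"dx": 0, "dy": 0, "dz": 0, "wx": 0, "wy": 0, "wz": 0.4, "fingers": 0.5}, {"dx": 0, "dy": 0, "dz": 0, "wx": 0, "wy": 0, "wz": 0.4, "fingers": 0.5}, {"dx": 0, "dy": 0, "dz": 0, "wx": 0, "wy": 0, "wz": 0.4, "fingers": 0.5}, {"dx": 0, "dy": 0, "dz": 0, "wx": 0, "wy": 0, "wz": 0.4, "fingers": 0.5}, {"dx": 0, "dy": 0, "dz": 0, "wx": 0, "wy": 0, "wz": 0.4, "fingers": 0.5}, {"dx": 0, "dy": 0, "dz": 0, "wx": 0, "wy": 0, "wz": 0.4, "fingers": 0.5}, {"dx": 0, "dy": 0, "dz": 0, "wx": 0, "wy": 0, "wz": 0.4, "fingers": 0.5}, {"dx": 0, "dy": 0, "dz": 0, "wx": 0, "wy": 0, "wz": 0.4, "fingers": 0.5}]}}

```text
t: 30.15
ee_pos: [631.4, 28.0, 112.9]
tool_rot: [179.9, -0.1, 35.5]
force: [-5.8, 0.4, 16.1]
width: 0.416
grasp_force: 50.0
```

Run:
```python
from rf import *
radio(h0=1.5); s=robot.read_state(); print(s['ee_pos'],s['tool_rot'],s['force'],s['ft_torque'])
```

```text
scene [599.12019593  33.84902813] -10.241315859852326 1.4795760612836566
side [597.79310102  33.37976894] -10.25221857516625 1.4809346145115947
[631.43176104  27.99943383 112.92442916] [ 1.79914735e+02 -7.78483467e-02  3.55586536e+01] [-6.52321616  0.72749811 16.2067383 ] [ 0.12075127  1.06750365 -0.07330819]
```

Emit:
{"method": "carry_out", "body": {"increments": [{"dx": 0, "dy": 0, "dz": 0, "wx": 0, "wy": 0, "wz": 0.4, "fingers": 0.5}, {"dx": 0, "dy": 0, "dz": 0, "wx": 0, "wy": 0, "wz": 0.4, "fingers": 0.5}, {"dx": 0, "dy": 0, "dz": 0, "wx": 0, "wy": 0, "wz": 0.4, "fingers": 0.5}, {"dx": 0, "dy": 0, "dz": 0, "wx": 0, "wy": 0, "wz": 0.4, "fingers": 0.5}, {"dx": 0, "dy": 0, "dz": 0, "wx": 0, "wy": 0, "wz": 0.4, "fingers": 0.5}, {"dx": 0, "dy": 0, "dz": 0, "wx": 0, "wy": 0, "wz": 0.4, "fingers": 0.5}, {"dx": 0, "dy": 0, "dz": 0, "wx": 0, "wy": 0, "wz": 0.4, "fingers": 0.5}, {"dx": 0, "dy": 0, "dz": 0, "wx": 0, "wy": 0, "wz": 0.4, "fingers": 0.5}]}}

```text
t: 31.05
ee_pos: [631.5, 28.1, 112.9]
tool_rot: [179.9, -0.1, 16.3]
force: [-5.7, 1.3, 16.6]
width: 0.421
grasp_force: 50.0
```

Emit:
{"method": "carry_out", "body": {"increments": [{"dx": 0, "dy": 0, "dz": 0, "wx": 0, "wy": 0, "wz": 0.4, "fingers": 0.5}, {"dx": 0, "dy": 0, "dz": 0, "wx": 0, "wy": 0, "wz": 0.4, "fingers": 0.5}, {"dx": 0, "dy": 0, "dz": 0, "wx": 0, "wy": 0, "wz": 0.4, "fingers": 0.5}, {"dx": 0, "dy": 0, "dz": 0, "wx": 0, "wy": 0, "wz": 0.35, "fingers": 0.5}, {"dx": 0, "dy": 0, "dz": 0, "wx": 0, "wy": 0, "wz": 0, "fingers": 0.5}, {"dx": 0, "dy": 0, "dz": 0, "wx": 0, "wy": 0, "wz": 0, "fingers": 0.5}, {"dx": 0, "dy": 0, "dz": 0, "wx": 0, "wy": 0, "wz": 0, "fingers": 0.5}]}}

```text
t: 31.75
ee_pos: [631.5, 28.1, 113.0]
tool_rot: [180.0, -0.1, 7.1]
force: [-6.3, 1.2, 16.1]
width: 0.42
grasp_force: 50.0
```

```bash
cat > kn.py <<'E'
from rf import *
def top(fn,c,thd):
    p,d,W,T=shot('wrist'); th=np.radians(thd); x=np.array([np.cos(th),np.sin(th)]); y=np.array([-x[1],x[0]]); k=np.array(c)+32.5*x
    K=np.array(viewer.camera_info('wrist')['camera_matrix'])
    g=np.mgrid[-140:141,-140:141]; X=-g[0]/4.; Y=-g[1]/4.
    Wd=np.stack([k[0]+X*x[0]+Y*y[0],k[1]+X*x[1]+Y*y[1],np.where(np.hypot(X,Y)<20,116.5,87.5)],-1)
    cc=(Wd-T[:3,3])@T[:3,:3]; uv=cc@K.T; uv=(uv[...,:2]/uv[...,2:]).astype(np.float32)
    o=cv2.remap(p,uv[...,0],uv[...,1],cv2.INTER_CUBIC); cv2.imwrite(fn,cv2.resize(o[:,:,::-1],None,fx=2,fy=2))
E
python3 - <<'E'
from kn import *
radio(h0=1.5); s=robot.read_state(); print(s['ee_pos'],s['tool_rot'],s['force'],s['ft_torque'])
E
```

```text
scene [599.20044611  33.73647902] -10.249350536566201 1.4738869526124108
side [597.84620235  33.38860461] -10.257055682655626 1.4777149338747526
[631.5517143   28.08442418 112.98661575] [ 1.79971902e+02 -1.28015399e-01  7.11507186e+00] [-5.69489667  2.16595499 16.49672423] [ 0.21511816  1.00455333 -0.09618018]
```

Emit:
{"method": "carry_out", "body": {"increments": [{"dx": -0.03, "dy": 0, "dz": 0, "wx": 0, "wy": 0, "wz": 0, "fingers": 0.5}, {"dx": 0, "dy": 0, "dz": -0.05, "wx": 0, "wy": 0, "wz": 0, "fingers": 0.5}, {"dx": 0, "dy": 0, "dz": -0.02, "wx": 0, "wy": 0, "wz": 0, "fingers": 0.5}, {"dx": 0, "dy": 0, "dz": 0, "wx": 0, "wy": 0, "wz": 0, "fingers": 0}, {"dx": 0, "dy": 0, "dz": 0, "wx": 0, "wy": 0, "wz": 0, "fingers": -0.5}, {"dx": 0, "dy": 0, "dz": 0, "wx": 0, "wy": 0, "wz": 0, "fingers": -1}, {"dx": 0, "dy": 0, "dz": 0, "wx": 0, "wy": 0, "wz": 0, "fingers": -1}, {"dx": 0, "dy": 0, "dz": -0.5, "wx": 0, "wy": 0, "wz": 0, "fingers": -1}]}}

```text
t: 32.65
ee_pos: [628.2, 28.0, 122.7]
tool_rot: [-179.9, 0.3, 7.1]
force: [-0.6, 0.8, -1.3]
width: 0.836
grasp_force: 0.0
```

Emit:
{"method": "carry_out", "body": {"increments": [{"dx": 0, "dy": 0, "dz": -1, "wx": 0, "wy": 0, "wz": 0, "fingers": -1}, {"dx": 0, "dy": 0, "dz": -1, "wx": 0, "wy": 0, "wz": 0, "fingers": -1}, {"dx": -0.5, "dy": 0, "dz": -1, "wx": 0, "wy": 0, "wz": 0, "fingers": -1}, {"dx": -1, "dy": 0, "dz": -1, "wx": 0, "wy": 0, "wz": 0, "fingers": -1}, {"dx": -1, "dy": 0, "dz": -1, "wx": 0, "wy": 0, "wz": 0, "fingers": -1}, {"dx": -0.5, "dy": 0, "dz": -1, "wx": 0, "wy": 0, "wz": 0, "fingers": -1}, {"dx": 0, "dy": 0, "dz": 0, "wx": 0, "wy": 0, "wz": 0, "fingers": -1}, {"dx": 0, "dy": 0, "dz": 0, "wx": 0, "wy": 0, "wz": 0, "fingers": -1}]}}

```text
t: 33.45
ee_pos: [555.8, 18.5, 275.7]
tool_rot: [180.0, -0.1, 7.1]
force: [-0.5, -0.1, -0.4]
width: 0.999
grasp_force: 0.0
```

Run:
```python
from kn import *
radio(h0=1.5); s=robot.read_state(); print(s['ee_pos'],s['tool_rot'],s['force'])
top('pics/knob2.png',[598.6,33.6],-10.25)
```

```text
scene [598.7682714   33.72276914] -10.293935766663664 1.4816764343749225
side [597.73843779  33.13596217] -10.219117579620239 1.481188501635804
[555.3047272   18.68841748 273.65585239] [-1.79979322e+02  6.80815383e-02  7.09995814e+00] [0.00290522 1.17897556 0.08727416]
```

View pics/knob2.png

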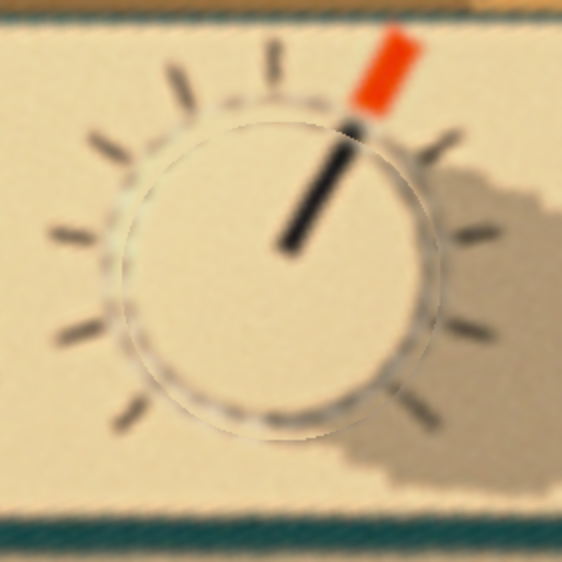

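The pointer, from (288,248) to (352,130), stands at about 28.5° against the mark's 29.8°. The handle is at 1.48, the radio is about 1 mm from its place, and nothing is being touched. Handing in.

```bash
python3 -c "
from workcell import robot
print(robot.job_done())"
```

```text
the job is handed in; nothing more can be done
None
```

The job is handed in and no verdict was returned: the black remote lies flat in the tray, the handle is down at about 1.48 rad (past the 1.4 needed, short of its 1.6 stop), and the knob points within about 2° of the orange mark; the radio slid about 5.5 mm while I folded the handle, and I drew it back to about 1 mm from its place.

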